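Prop open the lid of the bench parts washer

ROBOT

A 6-joint arm with a two-finger parallel gripper is mounted at the origin on the work surface. World frame = base frame: x ahead of the robot, y to its left, z up, the work surface at z = 0. Lengths are in m, angles in rad, forces in N, time in s.
With the tool pointing down it reaches from about 0.3 to 0.875 m from the base axis. Payload 6.4 kg.
Tool frame: the origin (TCP) lies midway between the tips of the shut fingers; the grasp point (between the pads) lies 19 mm behind it; z points along the fingers, y is the line along which they close (so a half turn about z gives the same grasp; the last joint's range is limited). The gripper opens to 88 mm and grips with 3 to 60 N. Pads are 18 mm wide; open, the fingers measure 123 mm over their backs; the gripper's body (75 mm by 187 mm) begins 45 mm behind the grasp point.
Start: joints at [-1.391, 0.181, 1.607, -0, 1.354, -0.206], TCP at [0.216, -0.533, 0.239] pointing down, gripper open.
Joint ranges: [-2.99, 2.99], [-0.89, 2.07], [0.3, 2.58], [-1.14, 4.28], [0, 2.63], [-3.12, 3.12]. Speed limits (rad/s): [2.57, 2.57, 3.01, 3.14, 3.14, 3.14].

INTERFACE

Orientations are given as a 3x3 rotation matrix whose columns are the frame's x, y, z axes.
In Python, from cell import r, grab_frame, calibration, job gives the robot as it stands. The module is installed in compiled form; this text tells all that it offers.
- The arm moves only by the tool jog_arm, never from a script. Its argument "rows" is a list of rows, each a list of 3 entries, a list of its own where there are three numbers: the shift along the tool's x, y, z in mm, then the turn, a rotation vector about the tool's x, y, z in degrees, then the finger opening in mm, from 0 to 88.1. A call has 1 to 20 rows; each row shifts and turns the commanded pose from where the row before left it, along the tool's axes as they then stand; what a row does not reach is not made up. A row lasts 1/12 s, in which the tool goes at most 41.7 mm and 7.16 degrees, less where a joint would pass 70% of its speed; a pose out of reach is approached as far as the arm can. A call is refused whole if a number of a shift passes 41.7 or a number of a turn 7.16, either way. A call with a gripper value outside its range is refused whole. The fingers move at their own pace and stop on an object; "force" is the grip in N (left out, the last holds). Time passes only in rows, so rows that do not move let the fingers close. It gives the time, the measured TCP pose, the force, the opening and the grip force at its end, in the units of the state.
- r.sense(): the state, without advancing time (a new reading comes with each control period).
- grab_frame(name): name is "scene" or "side" or "wrist"; returns the picture (400x640x3 uint8, red, green, blue); there is no depth.
- calibration(name): a dict with "fov_y" (degrees; the focal length in pixels is half the picture's height over the tangent of half this angle, whatever the lens; pixels are square), "cx", "cy" (the principal point, pixels), "R" (3x3) and "t" (3): a world point X has camera coordinates R X + t; the wrist camera has in their place "tool_from_camera" (4x4, takes a point from camera to tool coordinates, whose origin is the TCP and whose axes are the flange's). Camera axes: x right, y down, z forward; pixel columns grow to the right and rows downward; lengths in m; the calibration is good to about 2 mm. A picture is of the moment at which its call begins: read the wrist's pose just before it. calibration takes no time and is no camera call.
- job.job_done(): hands the job in; it is judged then, once.
The state is a dict: "time": time; "joint_positions": joint angles; "joint_velocities": joint speeds; "effort": joint torques, N m; "eef_pos": TCP position; "orientation": TCP orientation; "wrist_force": force on the tool from outside, world axes, zero at the start; "wrist_torque": the same for the moment, N m; "opening": finger opening in m; "gripper_force": force on a finger pad.
Only numpy, scipy, OpenCV 4.12 (cv2) and the standard library are available. Lean on these libraries where they do the work, as an engineer would, in place of code of your own. Each camera call takes 0.05 s, during which the arm holds its last target. There are 200 camera calls.

TASK

Open the lid of the parts washer and prop it: lift the lid by its bar handle well above the height of the prop, swing the prop rod up from its rest beside the tank, and let the lid settle with the rod's pin right through the slot in the lid's catch plate, so that the plate sits down on the rod's collar and the lid stays up by itself. Feel for the slot gently, never forcing the rod against the lid, let go of everything, and leave the parts on the bench where they are.

Things in the scene. Friction and masses are not known exactly. Their poses are not given: they have to be found in the camera images.
- washer: Grey sheet-steel parts-washer tank, fixed, 300 (x) by 320 (y) mm, rim 105 mm above the bench. Origin: middle of its underside. x points from its front to the hinge side (away from the robot at yaw 0), y to its left, z up. Black pump housing on its left, prop rod along its right. Hinge line along y, 150 mm behind (+x) and 110 mm above the origin; lid 336 mm wide, 5 thick, 313 deep from the hinge.
- lid (a joint): Lid angle, rad: 0 shut, grows as it opens, stop at 1.08. Soft-closing hinges: let go, it sinks slowly by itself (about 0.01 rad/s near the stop, 0.025 at 0.8) and resists quick lifting (15 N m per rad/s: lift at 0.2 rad/s or so). Pin standing on the plate beside the slot: it stops near 0.81, NOT propped. Pin through the slot and plate down on the collar: it stops near 0.73.
- lid_handle (a point): Middle of the steel bar handle on top of the lid near its front edge: round bar 10 mm thick, 110 mm long along y, 40 mm above the lid's top (45 above the hinge-line plane of its underside) and 255 mm from the hinge line. Axes are the lid's: x along the lid from front to hinge, y along the hinge line, z out of the lid's top.
- catch_mid (a point): Middle of the catch plate's adjusting range, 190 mm from the hinge line, on the plate's underside, in the rod's plane; lid's axes. The steel plate (76 mm along x, 62 along y, 4 thick) sticks out of the lid's right edge and is clamped up to 8 mm either way along x; this point does not show by how much. The slot in the plate's middle, right through, is 11 mm along x, 20 along y.
- prop (a joint): Prop rod angle, rad: 0 level in its open saddle, pointing to the hinge side; grows as its tip swings up; stop at 1.2. The pin meets the slot at 0.84 (0.80 to 0.88, by where the plate is clamped). The rod then stands square to the propped lid: swinging it slides the pin along the lid, and the lid's weight goes down along the rod. Let go unpropped, it falls back.
- prop_pivot (a point): Fixed pivot of the prop rod on the right side of the tank, 90 mm above the bench, 124 mm in front of and 210 mm to the right of the washer's origin; the rod turns about the washer's y axis. The rod's plane is 42 mm clear of the lid's edge and 50 mm of the tank wall.
- prop_grip (a point): Middle of the black plastic grip sleeve on the prop rod: 16 mm thick, 55 mm long, its middle 97.5 mm from the pivot. Axes are the rod's: x along the rod to its tip, y the washer's y. The saddle holds the rod 165 mm from the pivot, open at the top. The rod itself is 10 mm thick steel.
- prop_tip (a point): Rounded end of the steel pin at the rod's free end, 212 mm from the pivot. The pin is 8 mm thick and stands 14 mm out of a collar 20 mm across (the collar's top is 198 mm from the pivot).
- boot: Black rubber bellows boot standing on its wide end, 72 mm across, 85 mm high; origin under its middle. Bystander.
- housing: Dark steel strut housing standing on its flange, 80 mm across, 125 mm high; origin under its middle. Bystander.
- sleeve: Bright steel sleeve lying on its side, 42 mm thick, 130 mm long along its x; origin at its middle, on the bench. Bystander.
- collar: Dark steel collar lying flat, 66 mm across, 22 mm high; origin under its middle. Bystander.
- seal_big: Black rubber seal ring lying flat, 62 mm across, 6 mm high. Bystander.
- seal_small: Black rubber seal ring lying flat, 44 mm across, 5 mm high. Bystander.
- bearing: Steel bearing ring lying flat, 58 mm across, 14 mm high. Bystander.
- driver: Screwdriver with a black handle lying on the bench in front of the washer, about 200 mm long along its x. Bystander.

How it is judged:
By the outcome, as a careful person would: the job done as asked, in the order asked, and still so for the second after the job is handed in, with the robot touching nothing.
It also fails if it takes over 72 s, if anything falls off the work surface, if the arm or the gripper's body presses on something with over 40 N, if the wrist force passes 120 N, or if a joint passes its speed limit or range.

## Working session

There is one attempt and no reset: what is moved stays moved. The work goes in short steps, Python scripts to look and compute and a tool call to move; the robot and the scene stay as the last step left them, time stands still between calls to the robot, and variables do not carry over. Pictures are saved under pics/ and viewed, at most 10 in all, crops included, and the job is handed in when it is done.

Besides the shell and the picture viewer there is one more tool, called after "Call:" by a JSON object that holds its "name" and its "arguments". jog_arm: Moves the arm, as the interface text tells. Its arguments: {"type":"object","properties":{"rows":{"type":"array"},"force":{"type":"number"}},"required":["rows"]}

```bash
mkdir -p pics; cat > h.py <<'E'
import numpy as np, cv2
from cell import r, grab_frame, calibration, job
def cam(n):
    c=calibration(n); f=200/np.tan(np.radians(c["fov_y"])/2); return c,f
def ray(n,u,v):
    c,f=cam(n); R=np.array(c["R"]);t=np.array(c["t"])
    d=R.T@np.array([(u-c["cx"])/f,(v-c["cy"])/f,1]); return -R.T@t, d
def onz(n,u,v,z):
    o,d=ray(n,u,v); return o+d*(z-o[2])/d[2]
def proj(n,X):
    c,f=cam(n); p=np.array(c["R"])@np.array(X)+np.array(c["t"]); return np.array([c["cx"]+f*p[0]/p[2],c["cy"]+f*p[1]/p[2]])
def tri(n1,p1,n2,p2):
    o1,d1=ray(n1,*p1);o2,d2=ray(n2,*p2);d1/=np.linalg.norm(d1);d2/=np.linalg.norm(d2)
    s=np.linalg.lstsq(np.c_[d1,-d2],o2-o1,rcond=None)[0]; a=o1+s[0]*d1;b=o2+s[1]*d2
    return (a+b)/2,np.linalg.norm(a-b)
def snap(n,name):
    im=grab_frame(n); cv2.imwrite(f"pics/{name}.png",im[:,:,::-1]); return im
E
python3 - <<'E'
from h import *
np.set_printoptions(precision=3,suppress=True)
for n in ["scene","side"]:
    snap(n,n+"0"); c=calibration(n);print(n,c["fov_y"],-np.array(c["R"]).T@np.array(c["t"]),np.array(c["R"])[2])
print(calibration("wrist")); s=r.sense(); print(s["time"],s["orientation"])
E
```

```text
scene 51.983638378466665 [1.129 0.036 0.805] [-0.606 -0.004 -0.795]
side 42.797799287186294 [ 0.482 -0.906  0.862] [ 0.103  0.783 -0.614]
{'fov_y': 64.07594601717429, 'cx': 318.28488265341457, 'cy': 193.80105134342577, 'tool_from_camera': array([[-0.001, -0.949, -0.317,  0.082],
       [ 1.   , -0.002,  0.001, -0.   ],
       [-0.001, -0.317,  0.949, -0.146],
       [ 0.   ,  0.   ,  0.   ,  1.   ]])}
0.1 [[ 0.927  0.376 -0.   ]
 [ 0.376 -0.927  0.002]
 [ 0.    -0.002 -1.   ]]
```

View pics/scene0.png

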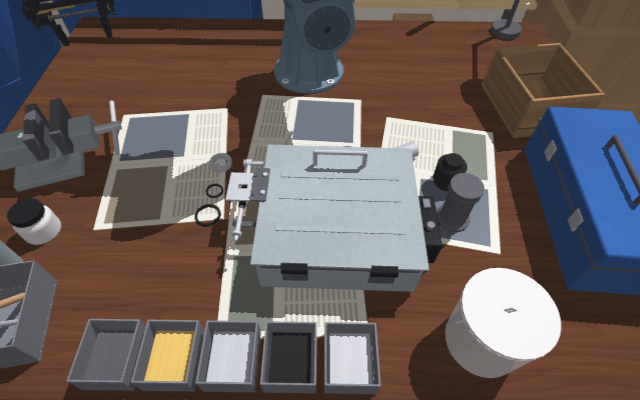

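View pics/side0.png

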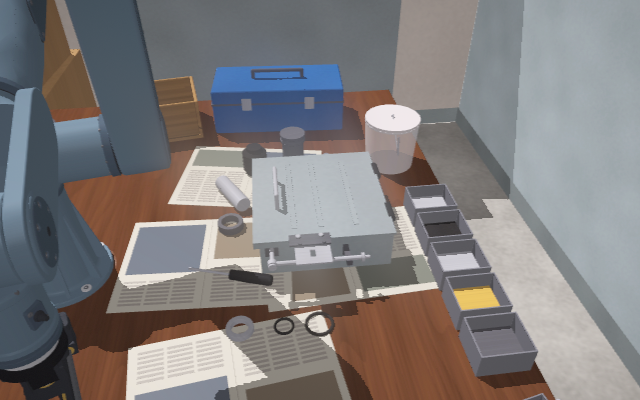

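The scene view faces the robot: lid corners are near (266,146), (413,147), (428,270) and (251,264), the handle at (338,158), and the catch plate near (245,187). The prop rod runs from about (255,165) to (238,237). The side view shows the rod from about (270,264) to (368,258) and the handle at (279,190).

```bash
python3 - <<'E'
from h import *
np.set_printoptions(precision=3,suppress=True)
sc=cv2.imread("pics/scene0.png");si=cv2.imread("pics/side0.png")
P=[(266,146),(413,147),(428,270),(251,264)]
for p in P: print(p,onz("scene",*p,.115))
hs=(338,153);print("handle tri",tri("scene",(338,153),"side",(277,185)))
a=cv2.resize(sc[130:300,190:440],None,fx=3.2,fy=3.2,interpolation=cv2.INTER_CUBIC)
b=cv2.resize(si[140:290,235:410],None,fx=4.5,fy=4,interpolation=cv2.INTER_CUBIC)
cv2.imwrite("pics/a.png",a);cv2.imwrite("pics/b.png",b)
print(a.shape,b.shape)
E
```

```text
(266, 146) [ 0.45  -0.089  0.115]
(413, 147) [0.448 0.256 0.115]
(428, 270) [0.768 0.243 0.115]
(251, 264) [ 0.76  -0.09   0.115]
handle tri (array([0.51 , 0.076, 0.154]), np.float64(0.005457342772943065))
(544, 800, 3) (600, 788, 3)
```

View pics/a.png

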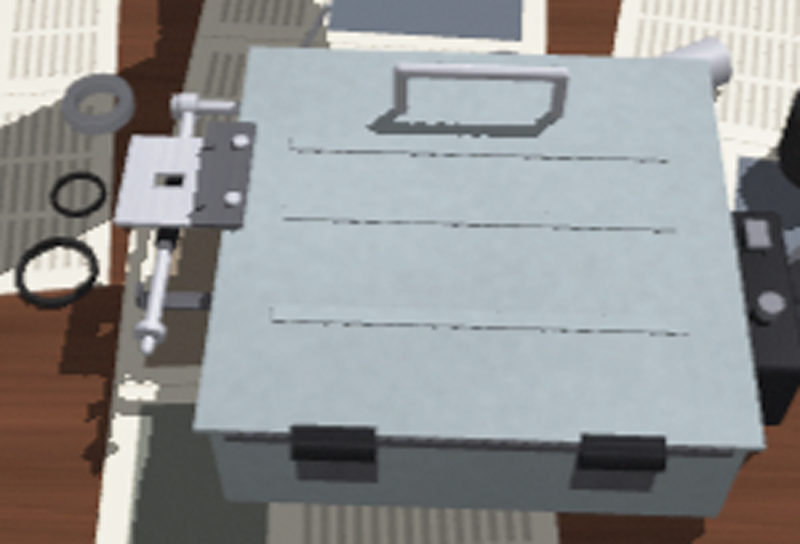

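View pics/b.png

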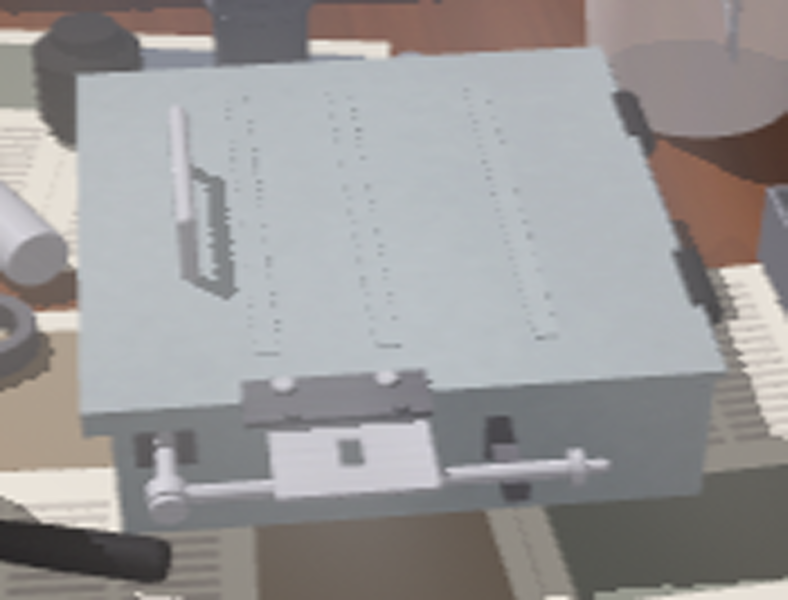

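The crops show the lid corners clearly, with the slot at about (170,180) in crop a and (350,452) in b. The rod's tip is at (148,350) in a and (605,464) in b. Next I fit the washer frame.

```bash
python3 - <<'E'
from h import *
np.set_printoptions(precision=4,suppress=True)
A=lambda u,v:("scene",(190+(u+.5)/3.2-.5,130+(v+.5)/3.2-.5))
B=lambda u,v:("side",(235+(u+.5)/4.5-.5,140+(v+.5)/4-.5))
M=np.array([(-.163,-.168),(-.163,.168),(.15,-.168),(.15,.168)])
W={}
for nm,F,pts in [("scene",A,[(250,46),(712,60),(197,432),(762,447)]),("side",B,[(83,413),(79,75),(722,368),(600,47)])]:
    W[nm]=np.array([onz(F(*p)[0],*F(*p)[1],.115)[:2] for p in pts])
W["mean"]=(W["scene"]+W["side"])/2
for k,Q in W.items():
    mc=M.mean(0);qc=Q.mean(0);a=M-mc;b=Q-qc
    yaw=np.arctan2((a[:,0]*b[:,1]-a[:,1]*b[:,0]).sum(),(a*b).sum())
    R=np.array([[np.cos(yaw),-np.sin(yaw)],[np.sin(yaw),np.cos(yaw)]]);t=qc-R@mc
    print(k,"yaw",yaw,"t",t,"res",((M@R.T+t)-Q).round(4).tolist())
loc=lambda X:np.r_[R.T@(X[:2]-t),X[2]]
for n,a,b,z in [("handle",(483,72),(181,165),.155),("slot",(168,180),(350,452),.112),("tip",(148,350),(607,464),.09),("plate",(160,181),(354,459),.114)]:
    sa,sb=A(*a),B(*b)
    X,e=tri(*sa,*sb); print(n,X,e,"loc",loc(X),"scene@z",loc(onz(*[sa[0]],*sa[1],z)),"side@z",loc(onz(sb[0],*sb[1],z)))
w=lambda p:np.r_[R@np.array(p[:2])+t,p[2]]
print("handle exp",w((-.105,0,.155)),"pivot",w((-.124,-.21,.09)),"grip",w((-.0265,-.21,.09)))
E
```

```text
scene yaw -0.021652034083134895 t [0.6126 0.0803] res [[0.0021, 0.0008], [0.0011, -0.0016], [-0.0028, -0.0018], [-0.0003, 0.0026]]
side yaw -0.020222540093297284 t [0.6154 0.0853] res [[0.0007, 0.0003], [-0.0, 0.0011], [0.0006, -0.0021], [-0.0013, 0.0007]]
mean yaw -0.020939029748402057 t [0.614  0.0828] res [[0.0014, 0.0006], [0.0005, -0.0003], [-0.0011, -0.002], [-0.0008, 0.0017]]
handle [0.5081 0.0829 0.1582] 0.0008508931773460438 loc [-0.1059 -0.0021  0.1582] scene@z [-0.1084 -0.0021  0.155 ] side@z [-0.1061  0.0029  0.155 ]
slot [ 0.5719 -0.1289  0.1166] 0.0014877885859734413 loc [-0.0376 -0.2125  0.1166] scene@z [-0.0404 -0.214   0.112 ] side@z [-0.0377 -0.207   0.112 ]
tip [ 0.6944 -0.1303  0.0951] 0.0014428228996308135 loc [ 0.0848 -0.2114  0.0951] scene@z [ 0.081  -0.2123  0.09  ] side@z [ 0.0866 -0.2069  0.09  ]
plate [ 0.573  -0.1342  0.1165] 0.0011912562170339714 loc [-0.0364 -0.2178  0.1165] scene@z [-0.0378 -0.2187  0.114 ] side@z [-0.0365 -0.2146  0.114 ]
handle exp [0.509 0.085 0.155] pivot [ 0.4856 -0.1245  0.09  ] grip [ 0.5831 -0.1266  0.09  ]
```

```bash
cat >> h.py <<'E'
from scipy.spatial.transform import Rotation as Ro
np.set_printoptions(precision=4,suppress=True)
YAW=-.021; T=np.array([.614,.083]); c_,s_=np.cos(YAW),np.sin(YAW); RW=np.array([[c_,-s_,0],[s_,c_,0],[0,0,1]])
w2=lambda p:RW@np.array(p)+np.r_[T,0]          # washer -> world
def hand(th): # handle bar in washer frame
    return np.array([.15-.255*np.cos(th)+.045*np.sin(th),0,.11+.255*np.sin(th)+.045*np.cos(th)])
def Rh(b): # handle tool orientation, tilt b (body leaning to the hinge)
    z=np.array([-np.sin(b),0,-np.cos(b)]);x=np.array([0,1,0]);return RW@np.c_[x,np.cross(z,x),z]
def Rp(a): # prop tool orientation, body leaning to the robot by a, camera to the robot side
    z=np.array([np.sin(a),0,-np.cos(a)]);y=np.array([0,1,0]);return RW@np.c_[np.cross(y,z),y,z]
def grip(ph,L=.0975): return np.array([-.124+L*np.cos(ph),-.21,.09+L*np.sin(ph)])
def tcp(g,R): return w2(g)+R[:,2]*.019        # grasp point (washer) -> TCP world
def rows(path,op,start=None):
    """path: list of (pos,R); prints one row per pose, rounded, tracking the commanded pose"""
    s=r.sense(); p,R=start or (np.array(s["eef_pos"]),np.array(s["orientation"])); out=[]
    for q,Q in path:
        d=(R.T@(q-p)*1000).round(1); w=np.degrees(Ro.from_matrix(R.T@Q).as_rotvec()).round(2)
        assert abs(d).max()<=41.7 and abs(w).max()<=7.16,(d,w)
        out.append([d.tolist(),w.tolist(),op]); p=p+R@d/1000; R=R@Ro.from_rotvec(np.radians(w)).as_matrix()
    for i in range(0,len(out),20): print(str(out[i:i+20]).replace(" ",""))
    return p,R
def lin(q,Q,n,start=None):
    s=r.sense(); p,R=start or (np.array(s["eef_pos"]),np.array(s["orientation"])); w=Ro.from_matrix(R.T@Q).as_rotvec()
    return [(p+(q-p)*k/n,R@Ro.from_rotvec(w*k/n).as_matrix()) for k in range(1,n+1)]
def st():
    s=r.sense(); R=np.array(s["orientation"]); g=np.array(s["eef_pos"])-.019*R[:,2]
    print("t",s["time"],"grasp pt washer",RW.T@(g-np.r_[T,0]),"F",np.array(s["wrist_force"]),"j",np.array(s["joint_positions"]),"op",s["opening"],s["gripper_force"])
E
python3 - <<'E'
from h import *
R=Rh(0); e=rows(lin(tcp(hand(0)+[0,0,.07],R),R,20),50)
rows(lin(tcp(hand(0),R),R,8,e),40,e)
E
```

```text
[[[25.2,-23.1,1.6],[-0.0,-0.0,-3.33],50],[[26.5,-21.6,1.7],[-0.01,-0.01,-3.34],50],[[27.6,-20.0,1.6],[-0.0,0.0,-3.33],50],[[28.8,-18.4,1.6],[-0.0,-0.0,-3.34],50],[[29.9,-16.6,1.7],[-0.01,-0.01,-3.33],50],[[30.7,-14.9,1.6],[-0.0,0.0,-3.34],50],[[31.6,-13.1,1.6],[-0.0,-0.0,-3.33],50],[[32.3,-11.3,1.6],[-0.01,-0.01,-3.34],50],[[32.8,-9.3,1.6],[-0.0,0.0,-3.33],50],[[33.4,-7.4,1.7],[-0.0,-0.0,-3.34],50],[[33.7,-5.4,1.6],[-0.01,-0.01,-3.33],50],[[34.0,-3.5,1.6],[-0.0,0.0,-3.34],50],[[34.1,-1.5,1.6],[-0.0,-0.0,-3.33],50],[[34.2,0.5,1.6],[-0.01,-0.01,-3.34],50],[[34.1,2.4,1.6],[-0.0,0.0,-3.33],50],[[33.8,4.5,1.6],[-0.0,-0.0,-3.34],50],[[33.6,6.4,1.6],[-0.01,-0.01,-3.33],50],[[33.1,8.4,1.6],[-0.0,0.0,-3.33],50],[[32.6,10.2,1.6],[-0.0,-0.0,-3.34],50],[[32.0,12.2,1.6],[-0.01,-0.01,-3.33],50]]
[[[-0.0,-0.0,8.7],[0.0,0.0,-0.0],40],[[-0.0,-0.0,8.8],[0.0,0.0,-0.0],40],[[-0.0,-0.0,8.7],[0.0,0.0,-0.0],40],[[-0.0,-0.0,8.8],[0.0,0.0,-0.0],40],[[-0.0,-0.0,8.7],[0.0,0.0,-0.0],40],[[-0.0,-0.0,8.8],[0.0,0.0,-0.0],40],[[-0.0,-0.0,8.7],[0.0,0.0,-0.0],40],[[-0.0,-0.0,8.8],[0.0,0.0,-0.0],40]]
```

Call:
{"name": "jog_arm", "arguments": {"rows": [[[25, -23, 1.6], [0, 0, -3.33], 50], [[26.5, -21.6, 1.7], [0, 0, -3.34], 50], [[27.6, -20, 1.6], [0, 0, -3.33], 50], [[28.8, -18.4, 1.6], [0, 0, -3.34], 50], [[30, -16.6, 1.7], [0, 0, -3.33], 50], [[30.7, -15, 1.6], [0, 0, -3.34], 50], [[31.6, -13, 1.6], [0, 0, -3.33], 50], [[32.3, -11.3, 1.6], [0, 0, -3.34], 50], [[32.8, -9.3, 1.6], [0, 0, -3.33], 50], [[33.4, -7.4, 1.7], [0, 0, -3.34], 50], [[33.7, -5.4, 1.6], [0, 0, -3.33], 50], [[34, -3.5, 1.6], [0, 0, -3.34], 50], [[34, -1.5, 1.6], [0, 0, -3.33], 50], [[34.2, 0.5, 1.6], [0, 0, -3.34], 50], [[34, 2.4, 1.6], [0, 0, -3.33], 50], [[34, 4.5, 1.6], [0, 0, -3.34], 50], [[33.6, 6.4, 1.6], [0, 0, -3.33], 50], [[33, 8.4, 1.6], [0, 0, -3.33], 50], [[32.6, 10.2, 1.6], [0, 0, -3.34], 50], [[32, 12.2, 1.6], [0, 0, -3.33], 50]]}}

```text
time: 1.77
eef_pos: [0.5092, 0.0864, 0.206]
orientation: [[0.018, 1.0, -0.0], [1.0, -0.018, -0.0], [-0.0, -0.0, -1.0]]
wrist_force: [0.6, -0.3, 0.5]
opening: 0.0499
gripper_force: 0.0
```

```bash
python3 - <<'E'
from h import *
st(); print("want",hand(0)+[0,0,.07]); snap("wrist","w1")
R=Rh(0); rows(lin(tcp(hand(0),R),R,8),50)
E
```

```text
t 1.7667 grasp pt washer [-0.1049  0.0012  0.225 ] F [ 0.5528 -0.3241  0.5358] j [-0.062   0.0827  1.7857 -0.0001  1.2737 -0.0441] op 0.04987364077179794 0.0
want [-0.105  0.     0.225]
[[[-0.7,-0.2,8.7],[0.01,-0.02,0.06],50],[[-0.8,-0.2,8.8],[0.0,-0.03,0.06],50],[[-0.7,-0.2,8.7],[0.01,-0.02,0.07],50],[[-0.7,-0.2,8.7],[0.01,-0.02,0.06],50],[[-0.7,-0.2,8.8],[0.0,-0.03,0.06],50],[[-0.7,-0.2,8.7],[0.01,-0.02,0.06],50],[[-0.7,-0.2,8.8],[0.01,-0.02,0.06],50],[[-0.8,-0.2,8.7],[0.0,-0.03,0.07],50]]
```

View pics/w1.png

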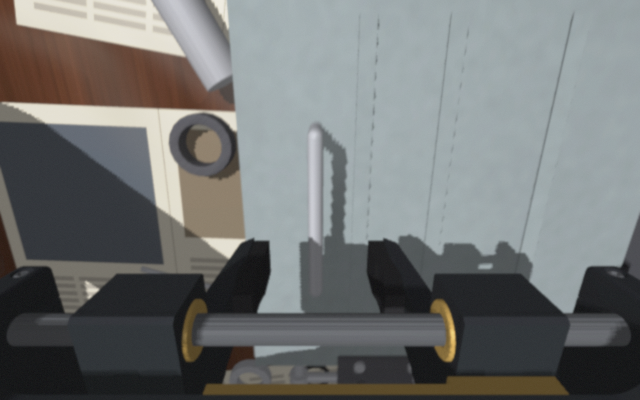

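The bar runs down column 316 with the fingers at 250 and 385, so it's centred. Next I descend and grip.

Call:
{"name": "jog_arm", "arguments": {"rows": [[[-0.5, 0, 8.7], [0, 0, 0], 50], [[-0.5, 0, 8.7], [0, 0, 0], 50], [[0, 0, 8.7], [0, 0, 0], 50], [[0, 0, 8.7], [0, 0, 0], 50], [[0, 0, 8.8], [0, 0, 0], 40], [[0, 0, 8.8], [0, 0, 0], 40], [[0, 0, 8.8], [0, 0, 0], 30], [[0, 0, 8.8], [0, 0, 0], 20], [[0, 0, 0], [0, 0, 0], 0], [[0, 0, 0], [0, 0, 0], 0], [[0, 0, 0], [0, 0, 0], 0], [[0, 0, 0], [0, 0, 0], 0], [[0, 0, 0], [0, 0, 0], 0]], "force": 45}}

```text
time: 2.9
eef_pos: [0.5064, 0.0836, 0.1359]
orientation: [[0.02, 1.0, -0.006], [1.0, -0.02, -0.0], [-0.0, -0.006, -1.0]]
wrist_force: [-9.3, -1.9, 2.7]
opening: 0.008
gripper_force: 44.0
```

```bash
python3 - <<'E'
from h import *
st(); s=r.sense(); p0=np.array(s["eef_pos"]);R0=np.array(s["orientation"])
g0=RW.T@(p0-.019*R0[:,2]-np.r_[T,0]); off=g0-hand(0); print("off",off)
N=60; path=[]
for k in range(1,N+1):
    th=1.065*k/N; b=.35*k/N; R=Rh(b); path.append((w2(hand(th)+off)+R[:,2]*.019,R))
rows(path,0)
E
```

```text
t 2.9 grasp pt washer [-0.1075 -0.0017  0.1549] F [-9.3056 -1.8571  2.7158] j [-0.0675  0.1686  1.8459 -0.0009  1.1334 -0.0467] op 0.00795699660394555 44.03824836015701
off [-0.0025 -0.0017 -0.0001]
[[[0.0,0.8,-4.5],[-0.02,0.03,0.03],0],[[0.0,0.8,-4.5],[0.33,-0.0,-0.0],0],[[0.0,0.8,-4.5],[0.34,-0.0,-0.0],0],[[0.0,0.9,-4.5],[0.33,-0.0,-0.0],0],[[0.0,1.0,-4.5],[0.33,-0.0,-0.0],0],[[0.0,1.0,-4.5],[0.34,-0.0,-0.0],0],[[0.0,1.0,-4.4],[0.33,-0.0,-0.0],0],[[0.0,1.1,-4.4],[0.34,-0.0,-0.0],0],[[0.0,1.2,-4.5],[0.33,-0.0,-0.0],0],[[0.0,1.2,-4.4],[0.34,-0.0,-0.0],0],[[0.0,1.2,-4.3],[0.33,-0.0,-0.0],0],[[0.0,1.3,-4.4],[0.33,-0.0,-0.0],0],[[0.0,1.4,-4.4],[0.34,-0.0,-0.0],0],[[0.0,1.4,-4.3],[0.33,-0.0,-0.0],0],[[0.0,1.5,-4.3],[0.34,-0.0,-0.0],0],[[0.0,1.5,-4.3],[0.33,-0.0,-0.0],0],[[0.0,1.6,-4.3],[0.34,-0.0,-0.0],0],[[0.0,1.6,-4.3],[0.33,-0.0,-0.0],0],[[0.0,1.7,-4.2],[0.33,-0.0,-0.0],0],[[0.0,1.7,-4.2],[0.34,-0.0,-0.0],0]]
[[[0.0,1.8,-4.2],[0.33,-0.0,-0.0],0],[[0.0,1.8,-4.2],[0.34,-0.0,-0.0],0],[[0.0,1.9,-4.1],[0.33,-0.0,-0.0],0],[[0.0,1.9,-4.1],[0.34,-0.0,-0.0],0],[[0.0,1.9,-4.1],[0.33,-0.0,-0.0],
[... 558 characters left out ...]
6],[0.34,-0.0,-0.0],0],[[0.0,2.8,-3.6],[0.33,-0.0,-0.0],0],[[0.0,2.8,-3.6],[0.34,-0.0,-0.0],0],[[0.0,2.8,-3.5],[0.33,-0.0,-0.0],0],[[0.0,2.9,-3.5],[0.33,-0.0,-0.0],0],[[0.0,2.9,-3.5],[0.34,-0.0,-0.0],0],[[0.0,3.0,-3.4],[0.33,-0.0,-0.0],0],[[0.0,3.0,-3.4],[0.34,-0.0,-0.0],0],[[0.0,3.0,-3.3],[0.33,-0.0,-0.0],0],[[0.0,3.1,-3.3],[0.34,-0.0,-0.0],0],[[0.0,3.1,-3.3],[0.33,-0.0,-0.0],0],[[0.0,3.2,-3.2],[0.33,-0.0,-0.0],0],[[0.0,3.2,-3.2],[0.34,-0.0,-0.0],0],[[0.0,3.2,-3.2],[0.33,-0.0,0.0],0],[[0.0,3.3,-3.1],[0.34,-0.0,0.0],0],[[0.0,3.3,-3.1],[0.33,-0.0,0.0],0],[[0.0,3.3,-3.0],[0.33,-0.0,0.0],0],[[0.0,3.4,-3.0],[0.34,-0.0,0.0],0],[[0.0,3.4,-2.9],[0.33,-0.0,0.0],0],[[0.0,3.5,-2.9],[0.34,-0.0,0.0],0]]
```

Call:
{"name": "jog_arm", "arguments": {"rows": [[[0, 0, -4.5], [0, 0, 0], 0], [[0, 0, -4.5], [0.33, 0, 0], 0], [[0, 0.2, -4.5], [0.34, 0, 0], 0], [[0, 0.9, -4.5], [0.33, 0, 0], 0], [[0, 1, -4.5], [0.33, 0, 0], 0], [[0, 1, -4.5], [0.34, 0, 0], 0], [[0, 1, -4.4], [0.33, 0, 0], 0], [[0, 1.1, -4.4], [0.34, 0, 0], 0], [[0, 1.2, -4.5], [0.33, 0, 0], 0], [[0, 1.2, -4.4], [0.34, 0, 0], 0], [[0, 1.2, -4.3], [0.33, 0, 0], 0], [[0, 1.3, -4.4], [0.33, 0, 0], 0], [[0, 1.4, -4.4], [0.34, 0, 0], 0], [[0, 1.4, -4.3], [0.33, 0, 0], 0], [[0, 1.5, -4.3], [0.34, 0, 0], 0], [[0, 1.5, -4.3], [0.33, 0, 0], 0], [[0, 1.6, -4.3], [0.34, 0, 0], 0], [[0, 1.6, -4.3], [0.33, 0, 0], 0], [[0, 1.7, -4.2], [0.33, 0, 0], 0], [[0, 1.7, -4.2], [0.34, 0, 0], 0]]}}

```text
time: 4.57
eef_pos: [0.5363, 0.083, 0.2225]
orientation: [[0.021, 0.994, -0.11], [1.0, -0.021, 0.002], [0.0, -0.11, -0.994]]
wrist_force: [6.5, -0.4, -21.8]
opening: 0.0076
gripper_force: 46.5
```

```bash
sed -i 's/T=np.array(\[.614,/T=np.array([.6115,/' h.py; python3 - <<'E'
from h import *
st(); print(hand(.355))
E
```

```text
t 4.5667 grasp pt washer [-0.0731 -0.0016  0.2414] F [  6.5183  -0.3717 -21.7752] j [-0.0627  0.2006  1.6215 -0.0046  1.43   -0.0407] op 0.007584073325465631 46.45978879183531
[-0.0735  0.      0.2408]
```

The lid tracks the model at about 0.355 rad, so I continue lifting.

Call:
{"name": "jog_arm", "arguments": {"rows": [[[0, 1.8, -4.2], [0.33, 0, 0], 0], [[0, 1.8, -4.2], [0.34, 0, 0], 0], [[0, 1.9, -4.1], [0.33, 0, 0], 0], [[0, 1.9, -4.1], [0.34, 0, 0], 0], [[0, 1.9, -4.1], [0.33, 0, 0], 0], [[0, 2.1, -4.1], [0.33, 0, 0], 0], [[0, 2, -4.1], [0.34, 0, 0], 0], [[0, 2.1, -4], [0.33, 0, 0], 0], [[0, 2.2, -4], [0.34, 0, 0], 0], [[0, 2.2, -3.9], [0.33, 0, 0], 0], [[0, 2.3, -4], [0.33, 0, 0], 0], [[0, 2.3, -3.9], [0.34, 0, 0], 0], [[0, 2.3, -3.9], [0.33, 0, 0], 0], [[0, 2.4, -3.8], [0.34, 0, 0], 0], [[0, 2.5, -3.9], [0.33, 0, 0], 0], [[0, 2.4, -3.8], [0.34, 0, 0], 0], [[0, 2.6, -3.7], [0.33, 0, 0], 0], [[0, 2.6, -3.7], [0.33, 0, 0], 0], [[0, 2.6, -3.7], [0.34, 0, 0], 0], [[0, 2.6, -3.7], [0.33, 0, 0], 0]]}}

```text
time: 6.23
eef_pos: [0.5921, 0.0818, 0.2901]
orientation: [[0.021, 0.973, -0.229], [1.0, -0.02, 0.005], [0.0, -0.23, -0.973]]
wrist_force: [3.6, -2.1, -27.7]
opening: 0.0077
gripper_force: 46.5
```

Call:
{"name": "jog_arm", "arguments": {"rows": [[[0, 2.7, -3.6], [0.34, 0, 0], 0], [[0, 2.8, -3.6], [0.33, 0, 0], 0], [[0, 2.8, -3.6], [0.34, 0, 0], 0], [[0, 2.8, -3.5], [0.33, 0, 0], 0], [[0, 2.9, -3.5], [0.33, 0, 0], 0], [[0, 2.9, -3.5], [0.34, 0, 0], 0], [[0, 3, -3.4], [0.33, 0, 0], 0], [[0, 3, -3.4], [0.34, 0, 0], 0], [[0, 3, -3.3], [0.33, 0, 0], 0], [[0, 3.1, -3.3], [0.34, 0, 0], 0], [[0, 3.1, -3.3], [0.33, 0, 0], 0], [[0, 3.2, -3.2], [0.33, 0, 0], 0], [[0, 3.2, -3.2], [0.34, 0, 0], 0], [[0, 3.2, -3.2], [0.33, 0, 0], 0], [[0, 3.3, -3.1], [0.34, 0, 0], 0], [[0, 3.3, -3.1], [0.33, 0, 0], 0], [[0, 3.3, -3], [0.33, 0, 0], 0], [[0, 3.4, -3], [0.34, 0, 0], 0], [[0, 3.4, -2.9], [0.33, 0, 0], 0], [[0, 3.5, -2.9], [0.34, 0, 0], 0]]}}

```text
time: 7.9
eef_pos: [0.6686, 0.0802, 0.3345]
orientation: [[0.021, 0.938, -0.346], [1.0, -0.02, 0.007], [-0.0, -0.346, -0.938]]
wrist_force: [-5.3, -1.3, -26.4]
opening: 0.007
gripper_force: 46.6
```

```bash
python3 - <<'E'
from h import *
st(); print(hand(1.06)); snap("side","s2")
# release: open, back away along -z, then up/over toward rod
s=r.sense();p=np.array(s["eef_pos"]);R=np.array(s["orientation"])
q=p-R[:,2]*.07; print("retreat to",q)
R2=Rp(.3); G=grip(0,.1)
pre=tcp(G,R2)-R2[:,2]*.08; print("pre",pre,"final",tcp(G,R2))
E
```

```text
t 7.9 grasp pt washer [ 0.0638 -0.0016  0.3523] F [ -5.2543  -1.3266 -26.3566] j [-0.0514  0.6122  0.881  -0.0116  2.0017 -0.0334] op 0.007017068585355661 46.58427178859711
[0.0646 0.     0.3544]
retreat to [0.6939 0.0797 0.4004]
pre [ 0.5651 -0.1261  0.1483] final [ 0.5887 -0.1266  0.0718]
```

View pics/s2.png

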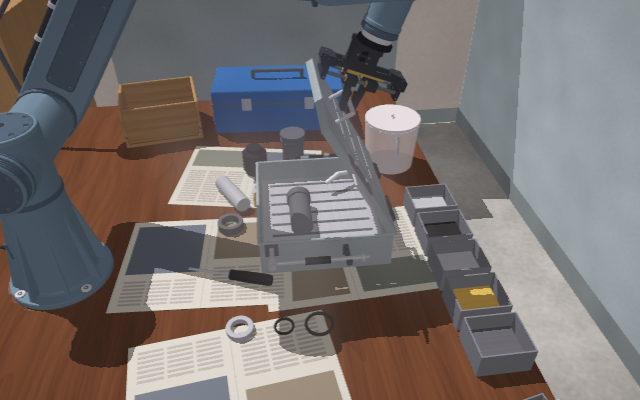

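The side view shows the lid well open (about 1.055 rad), the hand on the handle near (355,90), and the rod still in its saddle. Now I let go and go over the lid's top edge to the rod.

```bash
python3 - <<'E'
from h import *
s=r.sense();p=np.array(s["eef_pos"]);R=np.array(s["orientation"])
a=[(p,R)]*2; b=lin(p-R[:,2]*.075,R,4); e=b[-1]
c=lin(e[0]+[.0,0,.035],R,2,e); e=c[-1]
B=np.array([.48,-.065,.40]);R2=Rp(.3);d=lin(B,R2,15,e); e=d[-1]
G=grip(0,.1); pre=tcp(G,R2)-R2[:,2]*.08; f=lin(pre,R2,9,e);e=f[-1]
g=lin(tcp(G,R2),R2,6,e)
rows(a+b+c+d+f+g,44)
E
```

```text
[[[0.0,0.0,0.0],[0.0,0.0,0.0],44],[[0.0,0.0,0.0],[0.0,0.0,0.0],44],[[0.0,0.0,-18.8],[0.0,0.0,0.0],44],[[-0.0,-0.0,-18.7],[0.0,0.0,0.0],44],[[-0.0,0.0,-18.7],[0.0,0.0,0.0],44],[[-0.0,0.0,-18.8],[0.0,0.0,0.0],44],[[0.0,-6.0,-16.4],[0.0,0.0,0.0],44],[[0.0,-6.0,-16.5],[0.0,0.0,0.0],44],[[-9.9,-12.4,7.4],[-1.95,-1.95,-5.77],44],[[-8.4,-13.6,7.3],[-1.94,-1.95,-5.77],44],[[-6.7,-14.5,7.0],[-1.95,-1.95,-5.76],44],[[-5.0,-15.4,6.7],[-1.94,-1.94,-5.77],44],[[-3.2,-16.0,6.4],[-1.95,-1.95,-5.77],44],[[-1.3,-16.5,5.8],[-1.95,-1.95,-5.77],44],[[0.5,-16.7,5.3],[-1.94,-1.95,-5.77],44],[[2.3,-16.7,4.7],[-1.95,-1.95,-5.76],44],[[4.2,-16.5,4.0],[-1.94,-1.95,-5.77],44],[[6.0,-16.1,3.3],[-1.95,-1.94,-5.77],44],[[7.7,-15.6,2.5],[-1.95,-1.95,-5.77],44],[[9.2,-14.8,1.7],[-1.94,-1.95,-5.77],44]]
[[[10.8,-13.8,0.9],[-1.95,-1.95,-5.76],44],[[12.1,-12.6,0.0],[-1.94,-1.95,-5.77],44],[[13.2,-11.4,-0.8],[-1.95,-1.95,-5.77],44],[[-0.8,-6.6,29.6],[-0.0,0.0,-0.0],44],[[-0.9,-6.6,29.5],[-0.0,0.0,-0.0],44],[[-0.9,-6.6,29.6],[-0.0,0.0,-0.0],44],[[-0.9,-6.6,29.5],[-0.0,0.0,-0.0],44],[[-0.9,-6.5,29.6],[-0.0,0.0,-0.0],44],[[-0.9,-6.6,29.6],[-0.0,0.0,-0.0],44],[[-0.9,-6.6,29.5],[-0.0,0.0,-0.0],44],[[-0.9,-6.6,29.6],[-0.0,0.0,-0.0],44],[[-0.9,-6.6,29.5],[-0.0,0.0,-0.0],44],[[-0.0,0.0,13.4],[-0.0,0.0,-0.0],44],[[-0.0,0.0,13.3],[-0.0,0.0,-0.0],44],[[-0.0,0.0,13.3],[-0.0,0.0,-0.0],44],[[-0.0,0.0,13.4],[-0.0,0.0,-0.0],44],[[-0.0,0.0,13.3],[-0.0,0.0,-0.0],44],[[-0.0,0.0,13.3],[-0.0,0.0,-0.0],44]]
```

Call:
{"name": "jog_arm", "arguments": {"rows": [[[0, 0, 0], [0, 0, 0], 24], [[0, 0, 0], [0, 0, 0], 24], [[0, 0, 0], [0, 0, 0], 24], [[0, 0, -18.8], [0, 0, 0], 24], [[0, 0, -18.7], [0, 0, 0], 24], [[0, 0, -18.7], [0, 0, 0], 24], [[0, 0, -18.8], [0, 0, 0], 24], [[0, -6, -16.4], [0, 0, 0], 24], [[0, -6, -16.5], [0, 0, 0], 44], [[-9.9, -12.4, 7.4], [-1.95, -1.95, -5.77], 44], [[-8.4, -13.6, 7.3], [-1.94, -1.95, -5.77], 44], [[-6.7, -14.5, 7], [-1.95, -1.95, -5.76], 44], [[-5, -15.4, 6.7], [-1.94, -1.94, -5.77], 44], [[-3.2, -16, 6.4], [-1.95, -1.95, -5.77], 44], [[-1.3, -16.5, 5.8], [-1.95, -1.95, -5.77], 44], [[0.5, -16.7, 5.3], [-1.94, -1.95, -5.77], 44], [[2.3, -16.7, 4.7], [-1.95, -1.95, -5.76], 44], [[4.2, -16.5, 4], [-1.94, -1.95, -5.77], 44], [[6, -16, 3.3], [-1.95, -1.94, -5.77], 44], [[7.7, -15.6, 2.5], [-1.95, -1.95, -5.77], 44]]}}

```text
time: 9.62
eef_pos: [0.5365, -0.0262, 0.4177]
orientation: [[-0.893, 0.424, 0.153], [0.412, 0.905, -0.109], [-0.184, -0.034, -0.982]]
wrist_force: [-0.2, 0.2, 0.3]
opening: 0.0439
gripper_force: 0.0
```

Call:
{"name": "jog_arm", "arguments": {"rows": [[[9.2, -14.8, 1.7], [-1.94, -1.95, -5.77], 44], [[10.8, -13.8, 0.9], [-1.95, -1.95, -5.76], 44], [[12, -12.6, 0], [-1.94, -1.95, -5.77], 44], [[13.2, -11.4, -0.8], [-1.95, -1.95, -5.77], 44], [[-0.9, -6.6, 29.5], [0, 0, 0], 44], [[-0.9, -6.6, 29.5], [0, 0, 0], 44], [[-0.9, -6.6, 29.5], [0, 0, 0], 44], [[-0.9, -6.6, 29.5], [0, 0, 0], 44], [[-0.9, -6.6, 29.5], [0, 0, 0], 44], [[-0.9, -6.6, 29.5], [0, 0, 0], 44], [[-0.9, -6.6, 29.5], [0, 0, 0], 44]]}}

```text
time: 10.53
eef_pos: [0.5493, -0.1136, 0.2106]
orientation: [[-0.951, 0.021, 0.308], [0.019, 1.0, -0.01], [-0.308, -0.004, -0.951]]
wrist_force: [0.9, 0.5, -0.2]
opening: 0.0439
gripper_force: 0.0
```

```bash
python3 - <<'E'
from h import *
st(); snap("side","s3"); im=snap("wrist","w3")
R2=Rp(.3);G=grip(0,.1); rows(lin(tcp(G,R2),R2,9),44)
s=cv2.imread("pics/s3.png")[60:340,180:480]; w=cv2.imread("pics/w3.png")
cv2.imwrite("pics/m3.png",np.hstack([cv2.resize(s,(420,392)),cv2.resize(w,(380,237)) if 0 else cv2.copyMakeBorder(cv2.resize(w,(380,237)),0,155,0,0,0)]))
E
```

```text
t 10.5333 grasp pt washer [-0.0639 -0.1978  0.2287] F [ 0.9424  0.5099 -0.2054] j [-0.4945 -0.0211  1.9153  0.1675  0.9716 -2.1205] op 0.04388948566389028 0.0
[[[-0.0,-1.5,15.6],[0.01,0.03,-0.0],44],[[-0.1,-1.4,15.7],[0.0,0.02,-0.01],44],[[-0.0,-1.5,15.6],[0.01,0.03,-0.0],44],[[-0.1,-1.5,15.6],[0.0,0.03,-0.01],44],[[-0.0,-1.4,15.6],[0.01,0.02,0.0],44],[[-0.1,-1.5,15.7],[0.0,0.03,-0.0],44],[[-0.0,-1.4,15.6],[0.01,0.03,-0.01],44],[[-0.1,-1.5,15.6],[0.0,0.02,-0.0],44],[[-0.1,-1.4,15.6],[0.01,0.03,-0.01],44]]
```

View pics/m3.png

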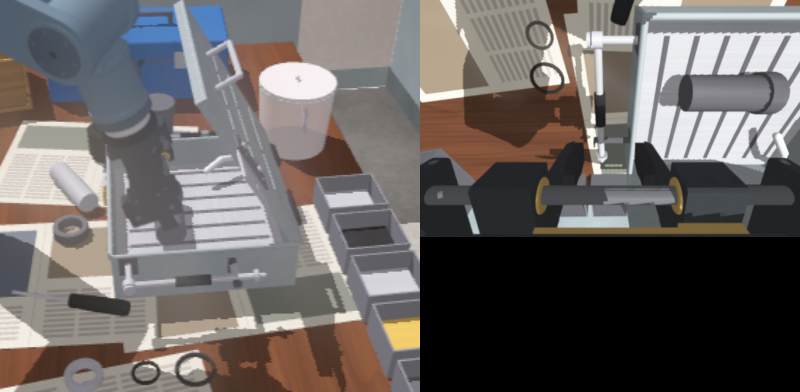

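The lid stands open. In the wrist view the rod is just left of the finger centre (column about 303 against 318). That's about 12 mm, which agrees with the plan. Next I descend.

Call:
{"name": "jog_arm", "arguments": {"rows": [[[0, -2, 15.6], [0, 0, 0], 44], [[0, -2, 15.6], [0, 0, 0], 44], [[0, -2, 15.6], [0, 0, 0], 44], [[0, -2, 15.6], [0, 0, 0], 44], [[0, -2, 15.6], [0, 0, 0], 44], [[0, -2, 15.6], [0, 0, 0], 44], [[0, -1, 15.6], [0, 0, 0], 44], [[0, 0, 15.6], [0, 0, 0], 44], [[0, 0, 15.6], [0, 0, 0], 44], [[0, 0, 0], [0, 0, 0], 10], [[0, 0, 0], [0, 0, 0], 10], [[0, 0, 0], [0, 0, 0], 10], [[0, 0, 0], [0, 0, 0], 10]], "force": 15}}

```text
time: 11.72
eef_pos: [0.5908, -0.1271, 0.0764]
orientation: [[-0.952, 0.021, 0.305], [0.019, 1.0, -0.008], [-0.305, -0.002, -0.952]]
wrist_force: [0.6, 0.3, 0.2]
opening: 0.0197
gripper_force: 0.0
```

```bash
python3 - <<'E'
from h import *
st(); print(grip(0,.1))
s=r.sense(); p0=np.array(s["eef_pos"]);R0=np.array(s["orientation"])
g0=RW.T@(p0-.019*R0[:,2]-np.r_[T,0]); L=g0[0]+.124
N=32; path=[]
for k in range(1,N+1):
    ph=.80*k/N; R=Rp(.3+.7*k/N); g=grip(ph,L); g[1]=g0[1]; path.append((tcp(g,R),R))
rows(path,10)
snap("side","s4")
E
```

```text
t 11.7167 grasp pt washer [-0.0221 -0.2105  0.0945] F [0.5517 0.3411 0.2044] j [-0.4788  0.2806  1.8913  0.2087  0.6995 -2.1708] op 0.019688673796117547 0.0
[-0.024 -0.21   0.09 ]
[[[0.4,0.0,1.8],[-0.1,-0.66,0.05],10],[[-1.1,0.0,-2.4],[-0.0,-1.25,-0.0],10],[[-1.1,0.0,-2.5],[-0.0,-1.25,-0.0],10],[[-1.2,0.0,-2.4],[-0.0,-1.26,-0.0],10],[[-1.1,0.0,-2.5],[-0.0,-1.25,-0.0],10],[[-1.1,0.0,-2.4],[-0.0,-1.25,-0.0],10],[[-1.1,0.0,-2.5],[-0.0,-1.26,-0.0],10],[[-1.0,0.0,-2.5],[-0.0,-1.25,-0.0],10],[[-1.1,0.0,-2.4],[-0.0,-1.25,-0.0],10],[[-1.1,0.0,-2.5],[-0.0,-1.26,-0.0],10],[[-1.1,0.0,-2.5],[-0.0,-1.25,-0.0],10],[[-1.0,0.0,-2.4],[-0.0,-1.25,-0.0],10],[[-1.0,0.0,-2.5],[-0.0,-1.26,-0.0],10],[[-1.1,0.0,-2.5],[-0.0,-1.25,-0.0],10],[[-1.0,0.0,-2.5],[-0.0,-1.25,-0.0],10],[[-1.0,0.0,-2.4],[-0.0,-1.26,-0.0],10],[[-1.1,0.0,-2.5],[-0.0,-1.25,-0.0],10],[[-1.0,0.0,-2.5],[-0.0,-1.25,-0.0],10],[[-1.0,0.0,-2.5],[-0.0,-1.26,-0.0],10],[[-1.0,0.0,-2.5],[-0.0,-1.25,-0.0],10]]
[[[-0.9,0.0,-2.5],[-0.0,-1.25,-0.0],10],[[-1.0,0.0,-2.4],[-0.0,-1.26,-0.0],10],[[-1.0,0.0,-2.5],[-0.0,-1.25,0.0],10],[[-0.9,0.0,-2.5],[-0.0,-1.25,0.0],10],[[-1.0,0.0,-2.5],[-0.0,-1.26,0.0],10],[[-0.9,0.0,-2.5],[-0.0,-1.25,0.0],10],[[-1.0,0.0,-2.5],[-0.0,-1.25,0.0],10],[[-0.9,0.0,-2.5],[-0.0,-1.26,0.0],10],[[-0.9,0.0,-2.5],[-0.0,-1.25,0.0],10],[[-0.9,0.0,-2.5],[-0.0,-1.25,0.0],10],[[-0.9,0.0,-2.5],[-0.0,-1.26,0.0],10],[[-0.9,0.0,-2.5],[-0.0,-1.25,0.0],10]]
```

Call:
{"name": "jog_arm", "arguments": {"rows": [[[0, 0, 2], [0, 0, 0], 10], [[0, 0, 2], [0, 0, 0], 10], [[0, 0, 0], [0, 0, 0], 10], [[0, 0, 0], [0, 0, 0], 10], [[-1, 0, -2.4], [0, -1.25, 0], 10], [[-1, 0, -2.4], [0, -1.25, 0], 10], [[-1.2, 0, -2.4], [0, -1.25, 0], 10], [[-1.1, 0, -2.5], [0, -1.25, 0], 10], [[-1.1, 0, -2.4], [0, -1.25, 0], 10], [[-1.1, 0, -2.5], [0, -1.25, 0], 10], [[-1.1, 0, -2.5], [0, -1.25, 0], 10], [[-1, 0, -2.4], [0, -1.25, 0], 10]]}}

```text
time: 12.77
eef_pos: [0.593, -0.1279, 0.0934]
orientation: [[-0.884, 0.022, 0.468], [0.018, 1.0, -0.013], [-0.468, -0.003, -0.884]]
wrist_force: [4.8, -0.7, -1.0]
opening: 0.0152
gripper_force: 15.0
```

```bash
python3 - <<'E'
from h import *
st(); 
s=r.sense(); p0=np.array(s["eef_pos"]);R0=np.array(s["orientation"])
g0=RW.T@(p0-.019*R0[:,2]-np.r_[T,0]); v=g0-[-.124,-.21,.09]; L=np.hypot(v[0],v[2]);print("phi",np.arctan2(v[2],v[0]),L)
E
```

```text
t 12.7667 grasp pt washer [-0.023  -0.2112  0.1102] F [ 4.7989 -0.7002 -1.0262] j [-0.5269  0.1972  2.0097  0.4476  0.5442 -2.4158] op 0.015220703572595726 15.001107305288315
phi 0.19744515936833712 0.10304883395718059
```

```bash
cat > k.py <<'E'
from h import *
from scipy.optimize import least_squares
J=np.array([[-1.391,.181,1.607,0,1.354,-.206],[-.062,.0827,1.7857,-.0001,1.2737,-.0441],[-.0675,.1686,1.8459,-.0009,1.1334,-.0467],[-.0627,.2006,1.6215,-.0046,1.43,-.0407],[-.0514,.6122,.881,-.0116,2.0017,-.0334],[-.4945,-.0211,1.9153,.1675,.9716,-2.1205],[-.4788,.2806,1.8913,.2087,.6995,-2.1708],[-.5269,.1972,2.0097,.4476,.5442,-2.4158]])
P=np.array([[.216,-.533,.239],[.5092,.0864,.206],[.5064,.0836,.1359],[.5363,.083,.2225],[.6686,.0802,.3345],[.5493,-.1136,.2106],[.5908,-.1271,.0764],[.593,-.1279,.0934]])
X=lambda e,a:Ro.from_euler(e,a).as_matrix()
def fk(j,g,s4=1,s6=1):
    h,d,L1,L2,o,L6=g
    A=X('z',j[0]);B=A@X('y',j[1]);C=B@X('y',j[2]);R=C@X('z',s4*j[3])@X('y',j[4])@X('z',s6*j[5]+np.pi/2*S)
    return A@[0,d,h]+B@[0,0,L1]+C@[o,0,L2]+R@[0,0,L6],R
S=1
def fit(s4,s6): return least_squares(lambda g:np.concatenate([fk(j,g,s4,s6)[0]-p for j,p in zip(J,P)]),[.3,.117,.4,.4,0,.25])
Rm=np.array([[-.884,.022,.468],[.018,1,-.013],[-.468,-.003,-.884]])
best=None
for s4 in(1,-1):
  for s6 in(1,-1):
    for S in(1,-1):
      f=fit(s4,s6);e=abs(fk(J[-1],f.x,s4,s6)[1]-Rm).max()
      if best is None or e+f.cost*1e3<best[0]: best=(e+f.cost*1e3,s4,s6,S,f.x,e,f.cost)
_,s4,s6,S,g,e,c=best; print("model",s4,s6,S,g,e,c)
def ik(p,R,j0):
    f=least_squares(lambda j:np.r_[(fk(j,g,s4,s6)[0]-p)*5,(fk(j,g,s4,s6)[1]-R).ravel()],j0); return f.x,f.cost
if __name__=="__main__":
    for flip in(0,1):
        j=J[-1].copy(); 
        if flip: j[5]+=np.pi
        for ph,a in[(.2,.49),(.4,.6),(.6,.7),(.8,.8),(.82,.9),(.82,1.)]:
            R=Rp(a)@(X('z',np.pi) if flip else np.eye(3)); G=grip(ph,.103);G[1]=-.211
            j,c=ik(tcp(G,R),R,j); print(flip,ph,a,j,c)
E
python3 k.py
```

```text
model 1 1 1 [0.3139 0.1177 0.438  0.5146 0.0857 0.3116] 0.0004890115999113265 2.731069328350806e-07
0 0.2 0.49 [-0.529   0.1963  2.0114  0.4577  0.5447 -2.4262] 3.188344428661557e-19
0 0.4 0.6 [-0.5683  0.1235  2.09    0.6689  0.4936 -2.6449] 2.2659125917509846e-28
0 0.6 0.7 [-0.6132  0.0531  2.167   0.8989  0.4774 -2.8864] 9.294140807597035e-31
0 0.8 0.8 [-0.6685 -0.0145  2.248   1.1432  0.4955 -3.1485] 1.2153699612503387e-30
0 0.82 0.9 [-0.7067 -0.0077  2.3016  1.4407  0.5239 -3.4621] 5.912976573698912e-29
0 0.82 1.0 [-0.7414  0.0251  2.3442  1.7069  0.5947 -3.7483] 4.000302897155183e-26
1 0.2 0.49 [-0.529   0.1963  2.0114  0.4577  0.5447  0.7154] 3.18294995797863e-19
1 0.4 0.6 [-0.5683  0.1235  2.09    0.6689  0.4936  0.4967] 2.0798710896639407e-28
1 0.6 0.7 [-0.6132  0.0531  2.167   0.8989  0.4774  0.2551] 4.2527170148684685e-30
1 0.8 0.8 [-0.6685 -0.0145  2.248   1.1432  0.4955 -0.007 ] 3.5632654558327074e-30
1 0.82 0.9 [-0.7067 -0.0077  2.3016  1.4407  0.5239 -0.3205] 5.569048169975791e-29
1 0.82 1.0 [-0.7414  0.0251  2.3442  1.7069  0.5947 -0.6067] 3.5682041094914186e-26
```

The arm model fits to under a millimetre. With the tilt held near 0.70 at the top, joint 6 stays in range, so I continue the swing.

```bash
python3 - <<'E'
from h import *
s=r.sense(); p0=np.array(s["eef_pos"]);R0=np.array(s["orientation"])
g0=RW.T@(p0-.019*R0[:,2]-np.r_[T,0]); L=.103;path=[]
N=24
for k in range(1,N+1):
    ph=.197+(.78-.197)*k/N; R=Rp(.49+.21*k/N); g=grip(ph,L); g[1]=g0[1]; path.append((tcp(g,R),R))
rows(path,10)
E
```

```text
[[[-0.8,0.1,-2.4],[-0.18,-0.67,0.02],10],[[-0.9,-0.0,-2.4],[0.0,-0.5,-0.0],10],[[-0.8,-0.0,-2.4],[0.0,-0.5,-0.0],10],[[-0.7,-0.0,-2.5],[0.0,-0.5,-0.0],10],[[-0.7,-0.0,-2.4],[0.0,-0.5,-0.0],10],[[-0.7,-0.0,-2.4],[0.0,-0.51,-0.0],10],[[-0.6,-0.0,-2.5],[0.0,-0.5,-0.0],10],[[-0.6,-0.0,-2.5],[0.0,-0.5,-0.0],10],[[-0.6,-0.0,-2.4],[0.0,-0.5,-0.0],10],[[-0.5,-0.0,-2.5],[0.0,-0.5,-0.0],10],[[-0.5,-0.0,-2.5],[0.0,-0.5,-0.0],10],[[-0.4,-0.0,-2.5],[0.0,-0.5,-0.0],10],[[-0.4,-0.0,-2.5],[0.0,-0.51,-0.0],10],[[-0.4,-0.0,-2.5],[0.0,-0.5,-0.0],10],[[-0.3,-0.0,-2.5],[0.0,-0.5,-0.0],10],[[-0.3,-0.0,-2.5],[0.0,-0.5,-0.0],10],[[-0.2,-0.0,-2.5],[0.0,-0.5,-0.0],10],[[-0.2,-0.0,-2.5],[0.0,-0.5,-0.0],10],[[-0.2,-0.0,-2.5],[0.0,-0.5,-0.0],10],[[-0.1,-0.0,-2.5],[0.0,-0.5,-0.0],10]]
[[[-0.1,-0.0,-2.5],[0.0,-0.51,-0.0],10],[[-0.1,-0.0,-2.5],[0.0,-0.5,-0.0],10],[[0.0,-0.0,-2.5],[0.0,-0.5,-0.0],10],[[0.0,-0.0,-2.5],[0.0,-0.5,-0.0],10]]
```

Call:
{"name": "jog_arm", "arguments": {"rows": [[[-0.8, 0, -2.4], [0, -0.5, 0], 10], [[-0.9, 0, -2.4], [0, -0.5, 0], 10], [[-0.8, 0, -2.4], [0, -0.5, 0], 10], [[-0.7, 0, -2.5], [0, -0.5, 0], 10], [[-0.7, 0, -2.4], [0, -0.5, 0], 10], [[-0.7, 0, -2.4], [0, -0.5, 0], 10], [[-0.6, 0, -2.5], [0, -0.5, 0], 10], [[-0.6, 0, -2.5], [0, -0.5, 0], 10], [[-0.6, 0, -2.4], [0, -0.5, 0], 10], [[-0.5, 0, -2.5], [0, -0.5, 0], 10], [[-0.5, 0, -2.5], [0, -0.5, 0], 10], [[-0.4, 0, -2.5], [0, -0.5, 0], 10], [[-0.4, 0, -2.5], [0, -0.5, 0], 10], [[-0.4, 0, -2.5], [0, -0.5, 0], 10], [[-0.3, 0, -2.5], [0, -0.5, 0], 10], [[-0.3, 0, -2.5], [0, -0.5, 0], 10], [[-0.2, 0, -2.5], [0, -0.5, 0], 10], [[-0.2, 0, -2.5], [0, -0.5, 0], 10], [[-0.2, 0, -2.5], [0, -0.5, 0], 10], [[-0.1, 0, -2.5], [0, -0.5, 0], 10]]}}

```text
time: 14.43
eef_pos: [0.5746, -0.1275, 0.14]
orientation: [[-0.79, 0.022, 0.613], [0.016, 1.0, -0.016], [-0.613, -0.003, -0.79]]
wrist_force: [3.8, -3.2, 0.3]
opening: 0.0156
gripper_force: 15.0
```

```bash
cat >> h.py <<'E'
def phi():
    s=r.sense(); R=np.array(s["orientation"]); g=RW.T@(np.array(s["eef_pos"])-.019*R[:,2]-np.r_[T,0]); v=g-[-.124,-.21,.09]
    print("phi",round(np.arctan2(v[2],v[0]),4),"L",round(np.hypot(v[0],v[2]),4),"a",np.arctan2(R[0,2],-R[2,2]).round(3))
E
python3 - <<'E'
from h import *
st(); phi(); snap("side","s5"); snap("scene","c5")
a=cv2.imread("pics/s5.png")[60:300,220:440]; b=cv2.imread("pics/c5.png")[60:300,170:440]
cv2.imwrite("pics/m5.png",np.hstack([cv2.resize(a,(385,420)),cv2.resize(b,(415,420))]))
E
```

```text
t 14.4333 grasp pt washer [-0.0442 -0.2112  0.155 ] F [ 3.8362 -3.2201  0.2662] j [-0.6061  0.0296  2.1528  0.762   0.5085 -2.7478] op 0.015640856850620215 15.000810250639915
phi 0.6831 L 0.1029 a 0.66
```

View pics/m5.png

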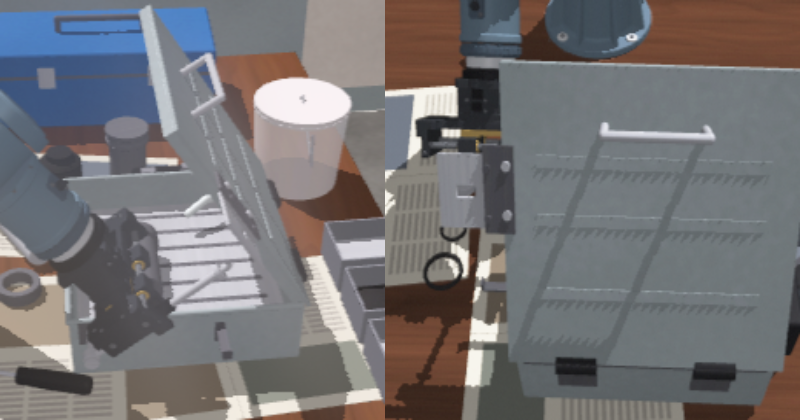

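The side view shows the rod swung up, held by the gripper, with its tip near (228,268) in the left half. The scene view shows the slot at (466,188), with the plate ahead of and above the rod. Next I get the lid angle from the handle row.

```bash
cat >> h.py <<'E'
def lidang(im):
    """lid angle from the lid's free (front top) edge, seen as grey-to-dark step in scene view at mid-lid column"""
    c=int(proj("scene",w2([0,0,.3]))[0])
    ths=np.linspace(.6,1.1,251); hp=[proj("scene",w2(hand(t)))[1] for t in ths]
    # bright handle bar: brightest rows in a band around the expected rows
    lo,hi=int(min(hp))-6,int(max(hp))+6; g=im[lo:hi,c-8:c+9].astype(float).mean(2).mean(1)
    k=np.argmax(g-cv2.GaussianBlur(g.reshape(-1,1),(1,15),0).ravel()); row=lo+k
    return row,ths[np.argmin(abs(np.array(hp)-row))]
E
python3 - <<'E'
from h import *
im=cv2.imread("pics/c5.png"); print(lidang(im))
for t in(.73,.81,.9,.95,1.,1.05): print(t,proj("scene",w2(hand(t))))
s=r.sense(); L=.103;path=[];R=Rp(.70)
for k in range(1,6):
    g=grip(.683+(.80-.683)*k/5,L); g[1]=-.2112; path.append((tcp(g,Rp(.66+.04*k/5)),Rp(.66+.04*k/5)))
rows(path,10)
E
```

```text
(np.int64(136), np.float64(0.9580000000000001))
0.73 [346.6679 128.6834]
0.81 [347.2254 130.229 ]
0.9 [347.8343 133.2866]
0.95 [348.1608 135.6251]
1.0 [348.4769 138.4409]
1.05 [348.7807 141.7485]
[[[-0.2,0.0,-2.3],[-0.17,-0.46,0.02],10],[[-0.0,0.0,-2.4],[-0.0,-0.46,0.0],10],[[-0.0,0.0,-2.4],[-0.0,-0.45,0.0],10],[[0.0,0.0,-2.4],[-0.0,-0.46,0.0],10],[[0.1,0.0,-2.4],[-0.0,-0.46,0.0],10]]
```

The lid is at about 0.955. The slot measures about 3 mm towards the hinge from mid-range, which puts the expected prop angle near 0.825. I set the rod there and wait for the lid to sink.

Call:
{"name": "jog_arm", "arguments": {"rows": [[[-0.2, 0, -2.4], [0, -0.46, 0], 10], [[0, 0, -2.4], [0, -0.46, 0], 10], [[0, 0, -2.4], [0, -0.46, 0], 10], [[0, 0, -2.4], [0, -0.46, 0], 10], [[0, 0, -2.4], [0, -0.46, 0], 10], [[0, 0, -2.4], [0, 0, 0], 10], [[0, 0, 0], [0, 0, 0], 10], [[0, 0, 0], [0, 0, 0], 10], [[0, 0, 0], [0, 0, 0], 10], [[0, 0, 0], [0, 0, 0], 10], [[0, 0, 0], [0, 0, 0], 10], [[0, 0, 0], [0, 0, 0], 10], [[0, 0, 0], [0, 0, 0], 10], [[0, 0, 0], [0, 0, 0], 10], [[0, 0, 0], [0, 0, 0], 10], [[0, 0, 0], [0, 0, 0], 10], [[0, 0, 0], [0, 0, 0], 10], [[0, 0, 0], [0, 0, 0], 10], [[0, 0, 0], [0, 0, 0], 10], [[0, 0, 0], [0, 0, 0], 10]]}}

```text
time: 16.2
eef_pos: [0.5655, -0.1272, 0.1506]
orientation: [[-0.766, 0.022, 0.643], [0.016, 1.0, -0.016], [-0.643, -0.002, -0.766]]
wrist_force: [3.8, -4.5, 1.4]
opening: 0.0154
gripper_force: 15.0
```

Call:
{"name": "jog_arm", "arguments": {"rows": [[[0, 0, 0], [0, 0, 0], 10], [[0, 0, 0], [0, 0, 0], 10], [[0, 0, 0], [0, 0, 0], 10], [[0, 0, 0], [0, 0, 0], 10], [[0, 0, 0], [0, 0, 0], 10], [[0, 0, 0], [0, 0, 0], 10], [[0, 0, 0], [0, 0, 0], 10], [[0, 0, 0], [0, 0, 0], 10], [[0, 0, 0], [0, 0, 0], 10], [[0, 0, 0], [0, 0, 0], 10], [[0, 0, 0], [0, 0, 0], 10], [[0, 0, 0], [0, 0, 0], 10], [[0, 0, 0], [0, 0, 0], 10], [[0, 0, 0], [0, 0, 0], 10], [[0, 0, 0], [0, 0, 0], 10], [[0, 0, 0], [0, 0, 0], 10], [[0, 0, 0], [0, 0, 0], 10], [[0, 0, 0], [0, 0, 0], 10], [[0, 0, 0], [0, 0, 0], 10], [[0, 0, 0], [0, 0, 0], 10]]}}

```text
time: 17.87
eef_pos: [0.5655, -0.1272, 0.1506]
orientation: [[-0.766, 0.022, 0.643], [0.016, 1.0, -0.016], [-0.643, -0.002, -0.766]]
wrist_force: [2.6, -5.3, 1.2]
opening: 0.0151
gripper_force: 15.0
```

```bash
python3 - <<'E'
from h import *
st(); phi(); snap("side","s6"); im=snap("scene","c6"); print(lidang(im[:,:,::-1]))
# front-right lid corner in side view vs lid angle
for t in(.73,.81,.85,.9,.955): 
    print(t,proj("side",w2([.15-.313*np.cos(t)+.005*np.sin(t),-.168,.11+.313*np.sin(t)+.005*np.cos(t)])), proj("side",w2([.15-.313*np.cos(t)+.005*np.sin(t),.168,.11+.313*np.sin(t)+.005*np.cos(t)])))
E
```

```text
t 17.8667 grasp pt washer [-0.0538 -0.2111  0.1651] F [ 2.5552 -5.2612  1.1531] j [-0.6337 -0.0192  2.1936  0.838   0.5174 -2.8326] op 0.015126618900339334 15.000951178371906
phi 0.8195 L 0.1028 a 0.698
(np.int64(133), np.float64(0.8940000000000001))
0.73 [286.3881 160.5534] [278.1428  85.0594]
0.81 [295.3407 152.1922] [285.1208  77.9137]
0.85 [300.1603 148.1813] [288.8718  74.5037]
0.9 [306.4897 143.3491] [293.7931  70.4116]
0.955 [313.8222 138.2906] [299.4891  66.1476]
```

Call:
{"name": "jog_arm", "arguments": {"rows": [[[0, 0, 0], [0, 0, 0], 10], [[0, 0, 0], [0, 0, 0], 10], [[0, 0, 0], [0, 0, 0], 10], [[0, 0, 0], [0, 0, 0], 10], [[0, 0, 0], [0, 0, 0], 10], [[0, 0, 0], [0, 0, 0], 10], [[0, 0, 0], [0, 0, 0], 10], [[0, 0, 0], [0, 0, 0], 10], [[0, 0, 0], [0, 0, 0], 10], [[0, 0, 0], [0, 0, 0], 10], [[0, 0, 0], [0, 0, 0], 10], [[0, 0, 0], [0, 0, 0], 10], [[0, 0, 0], [0, 0, 0], 10], [[0, 0, 0], [0, 0, 0], 10], [[0, 0, 0], [0, 0, 0], 10], [[0, 0, 0], [0, 0, 0], 10], [[0, 0, 0], [0, 0, 0], 10], [[0, 0, 0], [0, 0, 0], 10], [[0, 0, 0], [0, 0, 0], 10], [[0, 0, 0], [0, 0, 0], 10]]}}

```text
time: 19.63
eef_pos: [0.5655, -0.1273, 0.1506]
orientation: [[-0.766, 0.022, 0.643], [0.016, 1.0, -0.016], [-0.643, -0.002, -0.766]]
wrist_force: [3.9, -4.5, 1.1]
opening: 0.0152
gripper_force: 15.0
```

Call:
{"name": "jog_arm", "arguments": {"rows": [[[0, 0, 0], [0, 0, 0], 10], [[0, 0, 0], [0, 0, 0], 10], [[0, 0, 0], [0, 0, 0], 10], [[0, 0, 0], [0, 0, 0], 10], [[0, 0, 0], [0, 0, 0], 10], [[0, 0, 0], [0, 0, 0], 10], [[0, 0, 0], [0, 0, 0], 10], [[0, 0, 0], [0, 0, 0], 10], [[0, 0, 0], [0, 0, 0], 10], [[0, 0, 0], [0, 0, 0], 10], [[0, 0, 0], [0, 0, 0], 10], [[0, 0, 0], [0, 0, 0], 10], [[0, 0, 0], [0, 0, 0], 10], [[0, 0, 0], [0, 0, 0], 10], [[0, 0, 0], [0, 0, 0], 10], [[0, 0, 0], [0, 0, 0], 10], [[0, 0, 0], [0, 0, 0], 10], [[0, 0, 0], [0, 0, 0], 10], [[0, 0, 0], [0, 0, 0], 10], [[0, 0, 0], [0, 0, 0], 10]]}}

```text
time: 21.3
eef_pos: [0.5655, -0.1272, 0.1506]
orientation: [[-0.766, 0.022, 0.643], [0.016, 1.0, -0.016], [-0.643, -0.002, -0.766]]
wrist_force: [3.3, -4.8, 1.8]
opening: 0.0153
gripper_force: 15.0
```

Call:
{"name": "jog_arm", "arguments": {"rows": [[[0, 0, 0], [0, 0, 0], 10], [[0, 0, 0], [0, 0, 0], 10], [[0, 0, 0], [0, 0, 0], 10], [[0, 0, 0], [0, 0, 0], 10], [[0, 0, 0], [0, 0, 0], 10], [[0, 0, 0], [0, 0, 0], 10], [[0, 0, 0], [0, 0, 0], 10], [[0, 0, 0], [0, 0, 0], 10], [[0, 0, 0], [0, 0, 0], 10], [[0, 0, 0], [0, 0, 0], 10], [[0, 0, 0], [0, 0, 0], 10], [[0, 0, 0], [0, 0, 0], 10]]}}

```text
time: 22.3
eef_pos: [0.5655, -0.1273, 0.1506]
orientation: [[-0.766, 0.022, 0.643], [0.016, 1.0, -0.016], [-0.643, -0.002, -0.766]]
wrist_force: [4.1, -3.7, 0.8]
opening: 0.0156
gripper_force: 15.0
```

```bash
python3 - <<'E'
from h import *
st(); phi(); snap("side","s7"); im=snap("scene","c7"); print(lidang(im[:,:,::-1]))
a=cv2.imread("pics/s7.png")[50:290,220:420]; b=cv2.imread("pics/c7.png")[80:230,180:330]
cv2.imwrite("pics/m7.png",np.hstack([cv2.resize(a,(400,480),interpolation=2),cv2.resize(b,(400,480),interpolation=2)]))
E
```

```text
t 22.3 grasp pt washer [-0.0538 -0.2111  0.1651] F [ 4.1047 -3.7018  0.8298] j [-0.6337 -0.0192  2.1936  0.838   0.5173 -2.8326] op 0.01563919812105766 15.000906586647034
phi 0.8194 L 0.1028 a 0.698
(np.int64(130), np.float64(0.8))
```

View pics/m7.png

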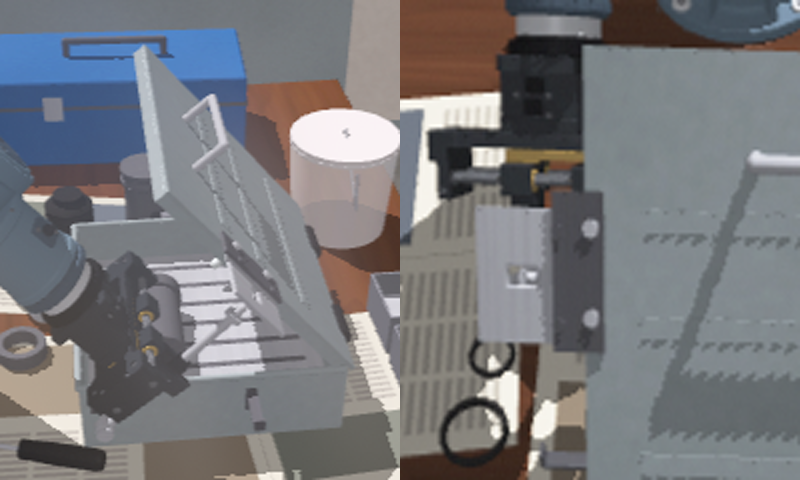

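In the scene half, the pin is visible inside the slot (slot rows 262–288, columns 507–545; pin at (528,275)). In the side half the lid's near corner is at about (165,195), so it hasn't landed yet. I'll track the lid angle numerically from the lid's edge against the blue box in the side view.

```bash
cat >> h.py <<'E'
def lid2(im):
    """im RGB side view: lid front edge column against the blue box, rows 82..104"""
    out=[]
    ths=np.linspace(.65,1.08,216)
    def col(t,row):
        P=[proj("side",w2([.15-.313*np.cos(t),y,.11+.313*np.sin(t)])) for y in(-.168,.168)]
        return P[0][0]+(row-P[0][1])*(P[1][0]-P[0][0])/(P[1][1]-P[0][1])
    f=im.astype(int); 
    for row in range(90,110,3):
        b=f[row,:,2]-f[row,:,0]>40
        idx=[c for c in range(262,335) if b[c-3:c].all() and not b[c:c+4].any()]
        if idx: out.append(ths[np.argmin([abs(col(t,row)-idx[0]+.5) for t in ths])])
    return np.median(out) if out else None, len(out), np.ptp(out) if out else 0
E
python3 - <<'E'
from h import *
for n in("s5","s6","s7"): print(n,lid2(cv2.imread(f"pics/{n}.png")[:,:,::-1]))
E
```

```text
Traceback (most recent call last):
  File "h.py", line 67, in lid2
    if idx: out.append(ths[np.argmin([abs(col(t,row)-idx[0]+.5) for t in ths])])
                                          ~~~^^^^^^^
  File "h.py", line 61, in col
    P=[proj("side",w2([.15-.313*np.cos(t),y,.11+.313*np.sin(t)])) for y in(-.168,.168)]
       ~~~~^^^^^^^^^^^^^^^^^^^^^^^^^^^^^^^^^^^^^^^^^^^^^^^^^^^^^^
  File "h.py", line 11, in proj
    c,f=cam(n); p=np.array(c["R"])@np.array(X)+np.array(c["t"]); return np.array([c["cx"]+f*p[0]/p[2],c["cy"]+f*p[1]/p[2]])
        ~~~^^^
  File "h.py", line 4, in cam
    c=calibration(n); f=200/np.tan(np.radians(c["fov_y"])/2); return c,f
ValueError: time passes only in moves, steps and waits
```

Call:
{"name": "jog_arm", "arguments": {"rows": [[[0, 0, 0], [0, 0, 0], 10], [[0, 0, 0], [0, 0, 0], 10], [[0, 0, 0], [0, 0, 0], 10], [[0, 0, 0], [0, 0, 0], 10], [[0, 0, 0], [0, 0, 0], 10], [[0, 0, 0], [0, 0, 0], 10], [[0, 0, 0], [0, 0, 0], 10], [[0, 0, 0], [0, 0, 0], 10], [[0, 0, 0], [0, 0, 0], 10], [[0, 0, 0], [0, 0, 0], 10], [[0, 0, 0], [0, 0, 0], 10], [[0, 0, 0], [0, 0, 0], 10], [[0, 0, 0], [0, 0, 0], 10], [[0, 0, 0], [0, 0, 0], 10], [[0, 0, 0], [0, 0, 0], 10], [[0, 0, 0], [0, 0, 0], 10], [[0, 0, 0], [0, 0, 0], 10], [[0, 0, 0], [0, 0, 0], 10], [[0, 0, 0], [0, 0, 0], 10], [[0, 0, 0], [0, 0, 0], 10]]}}

```text
time: 24.07
eef_pos: [0.5655, -0.1273, 0.1506]
orientation: [[-0.766, 0.022, 0.643], [0.015, 1.0, -0.016], [-0.643, -0.003, -0.766]]
wrist_force: [3.4, -4.2, 0.9]
opening: 0.0153
gripper_force: 15.0
```

```bash
python3 - <<'E'
from h import *
st(); phi(); print(lid2(snap("side","s8")))
E
```

```text
t 24.0667 grasp pt washer [-0.0538 -0.2111  0.1651] F [ 3.448  -4.1532  0.9373] j [-0.6337 -0.0192  2.1936  0.838   0.5173 -2.8326] op 0.015335609878108378 15.000989735126495
phi 0.8194 L 0.1028 a 0.698Traceback (most recent call last):
  File "<stdin>", line 2, in <module>
  File "h.py", line 67, in lid2
    if idx: out.append(ths[np.argmin([abs(col(t,row)-idx[0]+.5) for t in ths])])
                                          ~~~^^^^^^^
  File "h.py", line 61, in col
    P=[proj("side",w2([.15-.313*np.cos(t),y,.11+.313*np.sin(t)])) for y in(-.168,.168)]
       ~~~~^^^^^^^^^^^^^^^^^^^^^^^^^^^^^^^^^^^^^^^^^^^^^^^^^^^^^^
  File "h.py", line 11, in proj
    c,f=cam(n); p=np.array(c["R"])@np.array(X)+np.array(c["t"]); return np.array([c["cx"]+f*p[0]/p[2],c["cy"]+f*p[1]/p[2]])
        ~~~^^^
  File "h.py", line 4, in cam
    c=calibration(n); f=200/np.tan(np.radians(c["fov_y"])/2); return c,f
ValueError: time passes only in moves, steps and waits
```

```bash
sed -i 's/^def cam(n):/import functools\n@functools.lru_cache\ndef cam(n):/' h.py; python3 - <<'E'
from h import *
for n in("s5","s6","s7","s8"): print(n,lid2(cv2.imread(f"pics/{n}.png")[:,:,::-1]))
E
```

```text
s5 (np.float64(0.952), 7, np.float64(0.17799999999999994))
s6 (np.float64(0.918), 7, np.float64(0.132))
s7 (np.float64(0.8380000000000001), 7, np.float64(0.052000000000000046))
s8 (np.float64(0.8), 7, np.float64(0.008000000000000007))
```

Call:
{"name": "jog_arm", "arguments": {"rows": [[[0, 0, 0], [0, 0, 0], 10], [[0, 0, 0], [0, 0, 0], 10], [[0, 0, 0], [0, 0, 0], 10], [[0, 0, 0], [0, 0, 0], 10], [[0, 0, 0], [0, 0, 0], 10], [[0, 0, 0], [0, 0, 0], 10], [[0, 0, 0], [0, 0, 0], 10], [[0, 0, 0], [0, 0, 0], 10], [[0, 0, 0], [0, 0, 0], 10], [[0, 0, 0], [0, 0, 0], 10], [[0, 0, 0], [0, 0, 0], 10], [[0, 0, 0], [0, 0, 0], 10], [[0, 0, 0], [0, 0, 0], 10], [[0, 0, 0], [0, 0, 0], 10], [[0, 0, 0], [0, 0, 0], 10], [[0, 0, 0], [0, 0, 0], 10]]}}

```text
time: 25.45
eef_pos: [0.5655, -0.1272, 0.1506]
orientation: [[-0.766, 0.022, 0.643], [0.016, 1.0, -0.016], [-0.643, -0.002, -0.766]]
wrist_force: [3.7, -4.7, 0.6]
opening: 0.0154
gripper_force: 15.0
```

```bash
python3 - <<'E'
from h import *
st(); phi(); print(lid2(snap("side","s9")))
E
```

```text
t 25.45 grasp pt washer [-0.0538 -0.2111  0.1651] F [ 3.7322 -4.68    0.6155] j [-0.6337 -0.0191  2.1936  0.838   0.5173 -2.8326] op 0.015371176753803967 15.000744313001633
phi 0.8194 L 0.1028 a 0.698
(np.float64(0.764), 7, np.float64(0.008000000000000007))
```

0.764 and still sinking freely with no force change, so the pin is entering the slot.

Call:
{"name": "jog_arm", "arguments": {"rows": [[[0, 0, 0], [0, 0, 0], 10], [[0, 0, 0], [0, 0, 0], 10], [[0, 0, 0], [0, 0, 0], 10], [[0, 0, 0], [0, 0, 0], 10], [[0, 0, 0], [0, 0, 0], 10], [[0, 0, 0], [0, 0, 0], 10], [[0, 0, 0], [0, 0, 0], 10], [[0, 0, 0], [0, 0, 0], 10], [[0, 0, 0], [0, 0, 0], 10], [[0, 0, 0], [0, 0, 0], 10], [[0, 0, 0], [0, 0, 0], 10], [[0, 0, 0], [0, 0, 0], 10], [[0, 0, 0], [0, 0, 0], 10], [[0, 0, 0], [0, 0, 0], 10], [[0, 0, 0], [0, 0, 0], 10], [[0, 0, 0], [0, 0, 0], 10], [[0, 0, 0], [0, 0, 0], 10], [[0, 0, 0], [0, 0, 0], 10], [[0, 0, 0], [0, 0, 0], 10], [[0, 0, 0], [0, 0, 0], 10]]}}

```text
time: 27.17
eef_pos: [0.5654, -0.1272, 0.1506]
orientation: [[-0.766, 0.022, 0.643], [0.015, 1.0, -0.016], [-0.643, -0.002, -0.766]]
wrist_force: [1.4, -4.5, 1.6]
opening: 0.0151
gripper_force: 15.0
```

Call:
{"name": "jog_arm", "arguments": {"rows": [[[0, 0, 0], [0, 0, 0], 10], [[0, 0, 0], [0, 0, 0], 10], [[0, 0, 0], [0, 0, 0], 10], [[0, 0, 0], [0, 0, 0], 10], [[0, 0, 0], [0, 0, 0], 10], [[0, 0, 0], [0, 0, 0], 10], [[0, 0, 0], [0, 0, 0], 10], [[0, 0, 0], [0, 0, 0], 10], [[0, 0, 0], [0, 0, 0], 10], [[0, 0, 0], [0, 0, 0], 10]]}}

```text
time: 28.0
eef_pos: [0.5654, -0.1272, 0.1506]
orientation: [[-0.766, 0.022, 0.643], [0.015, 1.0, -0.016], [-0.643, -0.002, -0.766]]
wrist_force: [1.4, -4.5, 2.8]
opening: 0.0154
gripper_force: 15.0
```

```bash
python3 - <<'E'
from h import *
st(); phi(); print(lid2(snap("side","s10")))
E
```

```text
t 28.0 grasp pt washer [-0.0539 -0.2111  0.1652] F [ 1.4445 -4.4614  2.8296] j [-0.6337 -0.0193  2.1937  0.8379  0.5175 -2.8325] op 0.015374557174527516 15.00009823590517
phi 0.8199 L 0.1028 a 0.698
(np.float64(0.762), 7, np.float64(0.006000000000000005))
```

The lid has stopped at 0.762 by this measure, which read about 0.02 high earlier. Now I look closely.

```bash
python3 - <<'E'
from h import *
snap("scene","c11"); a=cv2.imread("pics/s10.png")[130:270,255:385]; b=cv2.imread("pics/c11.png")[95:185,205:285]
cv2.imwrite("pics/m11.png",np.hstack([cv2.resize(a,(400,430),interpolation=2),cv2.resize(b,(400,430),interpolation=2)]))
for t in(.73,.76,.81):
    print(t,[proj("side",w2([.15-.313*np.cos(t),y,.11+.313*np.sin(t)])) for y in(-.168,.168)], "slot top scene",proj("scene",w2([.15-.187*np.cos(t)+.004*np.sin(t),-.21,.11+.187*np.sin(t)+.004*np.cos(t)])))
for ph in(.8,.82,.84): print(ph,"tip scene",proj("scene",w2(grip(ph,.212))),"collar top",proj("scene",w2(grip(ph,.198))))
E
```

```text
0.73 [array([284.7303, 162.2815]), array([276.8491,  86.5429])] slot top scene [230.9063 164.6846]
0.76 [array([287.9054, 159.0688]), array([279.3268,  83.7874])] slot top scene [230.2122 164.7836]
0.81 [array([293.4938, 153.8392]), array([283.6827,  79.3177])] slot top scene [229.0328 165.1579]
0.8 tip scene [229.6082 167.2957] collar top [231.3417 166.9712]
0.82 tip scene [229.6186 164.9735] collar top [231.3523 164.8416]
0.84 tip scene [229.6398 162.6477] collar top [231.3725 162.7091]
```

View pics/m11.png

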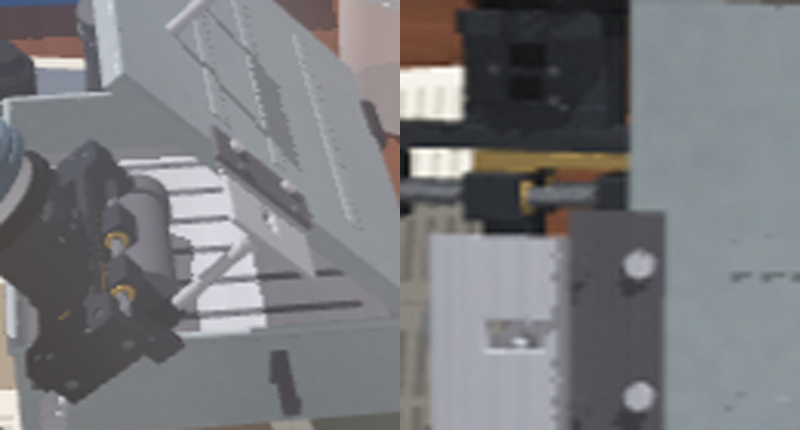

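```bash
python3 - <<'E'
from h import *
for n in("s2","s3","s10"):
    f=cv2.imread(f"pics/{n}.png")[:,:,::-1].astype(int)
    for row in(76,82,88,94,100,106,112):
        b=f[row,:,2]-f[row,:,0]>40
        print(n,row,[c for c in range(250,345) if b[c-3:c].all() and not b[c:c+4].any()],end=" | ")
    print()
for t in(1.03,1.055,.73,.76):
    P=[proj("side",w2([.15-.313*np.cos(t),y,.11+.313*np.sin(t)])) for y in(-.168,.168)]
    print(t,[round(P[0][0]+(row-P[0][1])*(P[1][0]-P[0][0])/(P[1][1]-P[0][1]),1) for row in(76,82,88,94,100,106,112)],P)
E
```

```text
s2 76 [309, 335] | s2 82 [310, 342] | s2 88 [312, 343] | s2 94 [312] | s2 100 [304] | s2 106 [304] | s2 112 [316] | 
s3 76 [307, 341] | s3 82 [308, 342] | s3 88 [310, 343] | s3 94 [311] | s3 100 [304, 342] | s3 106 [304] | s3 112 [314] | 
s10 76 [341] | s10 82 [281, 342] | s10 88 [281, 343] | s10 94 [281, 343] | s10 100 [282, 342] | s10 106 [282, 342] | s10 112 [283, 342] | 
1.03 [np.float64(309.1), np.float64(310.5), np.float64(311.8), np.float64(313.2), np.float64(314.6), np.float64(315.9), np.float64(317.3)] [array([322.1024, 133.2074]), array([305.9169,  61.8851])]
1.055 [np.float64(312.5), np.float64(313.9), np.float64(315.4), np.float64(316.8), np.float64(318.3), np.float64(319.7), np.float64(321.1)] [array([325.72  , 131.1593]), array([308.724 ,  60.1741])]
0.73 [np.float64(275.8), np.float64(276.4), np.float64(277.0), np.float64(277.6), np.float64(278.2), np.float64(278.9), np.float64(279.5)] [array([284.7303, 162.2815]), array([276.8491,  86.5429])]
0.76 [np.float64(278.4), np.float64(279.1), np.float64(279.8), np.float64(280.5), np.float64(281.2), np.float64(281.9), np.float64(282.5)] [array([287.9054, 159.0688]), array([279.3268,  83.7874])]
```

```bash
python3 - <<'E'
from h import *
for ph in(.82,.83): print("tip",proj("side",w2(grip(ph,.212))),"collar",proj("side",w2(grip(ph,.198))))
for t in(.73,.81): print(t,"slot top",[proj("side",w2([.15-x*np.cos(t)+.004*np.sin(t),y,.11+x*np.sin(t)+.004*np.cos(t)])).round(1) for x,y in((.187,-.21),(.1815,-.21),(.1925,-.21),(.187,-.2),(.187,-.22))])
print(cv2.imread("pics/s10.png").mean(2)[192:212,332:354].astype(int))
E
```

```text
tip [340.3062 202.2294] collar [335.3834 206.6372]
tip [339.5401 201.7049] collar [334.6671 206.1542]
0.73 slot top [array([336.5, 205.4]), array([338.6, 206.7]), array([334.5, 204.1]), array([335.9, 202.3]), array([337.2, 208.6])]
0.81 slot top [array([342. , 200.8]), array([343.9, 202.3]), array([340.2, 199.4]), array([341.3, 197.8]), array([342.8, 204. ])]
[[165 166 165 141 128 127 121  99  90  93 102 105 104 105 105 105 122 135
  131 121 143 151]
 [165 164 166 165 163 141 128 121 105  93  93 100 104 105 105 105 105  96
   93 103 108 132]
 [166 165 164 164 165 164 141 128 127 115  96  91  97 104 105 106 106 104
   95  91 103 108]
 [165 166 165 163 165 165 165 141 128 127 116  96  91  97 104 105 106 106
  106  96  92 104]
 [166 165 165 165 164 164 165 165 141 129 127 121 100  91  94 103 106 106
  108 106 105 106]
 [165 165 165 165 165 164 163 156 148 159 141 128 128 109  94  92 100 110
  128 115 106 105]
 [164 165 165 165 165 165 164 160 154 142 157 141 128 128 116  98  92  98
  115 110 106 105]
 [164 164 164 165 165 164 165 164 140 135 163 170 144 129 128 116  98  92
   96  96  96
[... 422 characters left out ...]
6 185 211 185 164 164 164 164
  164 142 130 128]
 [218 204 160 136 141 153 161 163 163 164 164 174 193 176 164 164 163 164
  165 163 142 129]
 [213 210 204 163 135 136 146 159 162 163 163 163 165 175 168 164 164 163
  164 165 164 163]
 [215 205 195 158 133 135 136 146 159 163 163 163 163 163 164 163 164 164
  163 164 165 165]
 [215 198 183 172 147 133 134 136 141 153 161 163 162 163 163 164 164 164
  164 163 163 164]
 [212 179 165 159 147 139 132 134 135 135 151 161 163 163 163 163 164 164
  164 164 164 164]
 [197 163 147 145 143 142 138 132 132 135 135 146 159 163 163 163 163 163
  162 163 164 164]
 [175 151 140 140 142 140 138 134 132 133 135 136 141 153 161 163 162 163
  162 163 163 164]]
```

Call:
{"name": "jog_arm", "arguments": {"rows": [[[0, 0, -0.7], [0, 0, 0], 10], [[0, 0, -0.7], [0, 0, 0], 10], [[0, 0, -0.6], [0, 0, 0], 10], [[0, 0, 0], [0, 0, 0], 10]]}}

```text
time: 28.43
eef_pos: [0.564, -0.1272, 0.1519]
orientation: [[-0.766, 0.022, 0.643], [0.016, 1.0, -0.016], [-0.643, -0.002, -0.766]]
wrist_force: [3.2, -4.5, 0.5]
opening: 0.0151
gripper_force: 15.0
```

```bash
python3 - <<'E'
from h import *
st(); phi()
E
```

```text
t 28.4333 grasp pt washer [-0.0553 -0.2111  0.1665] F [ 3.1588 -4.4594  0.5479] j [-0.6358 -0.0256  2.1961  0.833   0.5214 -2.8284] op 0.015118014089920122 15.000734589993954
phi 0.8389 L 0.1028 a 0.698
```

At 0.82 the rod was being pushed lightly towards a larger angle. At 0.839 it hangs free, so I check whether the lid has moved.

Call:
{"name": "jog_arm", "arguments": {"rows": [[[0, 0, 0], [0, 0, 0], 10], [[0, 0, 0], [0, 0, 0], 10], [[0, 0, 0], [0, 0, 0], 10], [[0, 0, 0], [0, 0, 0], 10], [[0, 0, 0], [0, 0, 0], 10], [[0, 0, 0], [0, 0, 0], 10], [[0, 0, 0], [0, 0, 0], 10], [[0, 0, 0], [0, 0, 0], 10], [[0, 0, 0], [0, 0, 0], 10], [[0, 0, 0], [0, 0, 0], 10]]}}

```text
time: 29.27
eef_pos: [0.5641, -0.1272, 0.1519]
orientation: [[-0.766, 0.022, 0.643], [0.016, 1.0, -0.016], [-0.643, -0.002, -0.766]]
wrist_force: [3.4, -5.1, 1.4]
opening: 0.0155
gripper_force: 15.0
```

```bash
python3 - <<'E'
from h import *
st(); phi(); im=snap("side","s12"); print(lid2(im))
print(cv2.absdiff(im,cv2.imread("pics/s10.png")[:,:,::-1].copy())[60:150,262:300].max())
E
```

```text
t 29.2667 grasp pt washer [-0.0552 -0.2111  0.1664] F [ 3.3831 -5.0537  1.3608] j [-0.6358 -0.0254  2.196   0.8331  0.5213 -2.8284] op 0.015466693036647793 15.00054582953453
phi 0.8382 L 0.1028 a 0.698
(np.float64(0.73), 7, np.float64(0.008000000000000007))
115
```

The lid dropped from 0.762 to 0.730, so it had been hung up before. I wait until it settles.

Call:
{"name": "jog_arm", "arguments": {"rows": [[[0, 0, 0], [0, 0, 0], 10], [[0, 0, 0], [0, 0, 0], 10], [[0, 0, 0], [0, 0, 0], 10], [[0, 0, 0], [0, 0, 0], 10], [[0, 0, 0], [0, 0, 0], 10], [[0, 0, 0], [0, 0, 0], 10], [[0, 0, 0], [0, 0, 0], 10], [[0, 0, 0], [0, 0, 0], 10], [[0, 0, 0], [0, 0, 0], 10], [[0, 0, 0], [0, 0, 0], 10], [[0, 0, 0], [0, 0, 0], 10], [[0, 0, 0], [0, 0, 0], 10], [[0, 0, 0], [0, 0, 0], 10], [[0, 0, 0], [0, 0, 0], 10], [[0, 0, 0], [0, 0, 0], 10], [[0, 0, 0], [0, 0, 0], 10], [[0, 0, 0], [0, 0, 0], 10], [[0, 0, 0], [0, 0, 0], 10], [[0, 0, 0], [0, 0, 0], 10], [[0, 0, 0], [0, 0, 0], 10]]}}

```text
time: 30.98
eef_pos: [0.5641, -0.1272, 0.1519]
orientation: [[-0.766, 0.022, 0.643], [0.016, 1.0, -0.016], [-0.643, -0.002, -0.766]]
wrist_force: [2.4, -5.9, 1.6]
opening: 0.0149
gripper_force: 15.0
```

```bash
python3 - <<'E'
from h import *
st(); phi(); im=snap("side","s13"); print(lid2(im))
E
```

```text
t 30.9833 grasp pt washer [-0.0552 -0.2111  0.1665] F [ 2.3704 -5.9209  1.6013] j [-0.6358 -0.0254  2.196   0.8331  0.5213 -2.8285] op 0.014948358895136052 15.000508390367031
phi 0.8383 L 0.1028 a 0.698
(np.float64(0.6960000000000001), 7, np.float64(0.010000000000000009))
```

Call:
{"name": "jog_arm", "arguments": {"rows": [[[0, 0, 0], [0, 0, 0], 10], [[0, 0, 0], [0, 0, 0], 10], [[0, 0, 0], [0, 0, 0], 10], [[0, 0, 0], [0, 0, 0], 10], [[0, 0, 0], [0, 0, 0], 10], [[0, 0, 0], [0, 0, 0], 10], [[0, 0, 0], [0, 0, 0], 10], [[0, 0, 0], [0, 0, 0], 10], [[0, 0, 0], [0, 0, 0], 10], [[0, 0, 0], [0, 0, 0], 10], [[0, 0, 0], [0, 0, 0], 10], [[0, 0, 0], [0, 0, 0], 10], [[0, 0, 0], [0, 0, 0], 10], [[0, 0, 0], [0, 0, 0], 10], [[0, 0, 0], [0, 0, 0], 10], [[0, 0, 0], [0, 0, 0], 10], [[0, 0, 0], [0, 0, 0], 10], [[0, 0, 0], [0, 0, 0], 10], [[0, 0, 0], [0, 0, 0], 10], [[0, 0, 0], [0, 0, 0], 10]]}}

```text
time: 32.7
eef_pos: [0.564, -0.1272, 0.1519]
orientation: [[-0.766, 0.022, 0.643], [0.016, 1.0, -0.016], [-0.643, -0.002, -0.766]]
wrist_force: [3.6, -6.4, 1.0]
opening: 0.0151
gripper_force: 15.0
```

```bash
python3 - <<'E'
from h import *
st(); phi(); im=snap("side","s14"); print(lid2(im)); a=cv2.imread("pics/s13.png")[:,:,::-1]
print(cv2.absdiff(im,a.copy())[60:240,262:380].max())
E
```

```text
t 32.7 grasp pt washer [-0.0552 -0.2111  0.1664] F [ 3.6302 -6.3601  0.975 ] j [-0.6358 -0.0254  2.196   0.8331  0.5213 -2.8284] op 0.015133996271927732 15.000587739050388
phi 0.8383 L 0.1028 a 0.698
(np.float64(0.6960000000000001), 7, np.float64(0.010000000000000009))
12
```

It's static at 0.696. The two stops differ by about 0.07–0.08, which matches 0.81 → 0.73, so the first was beside the slot and the nudge let the pin through onto the collar. Now I let go and withdraw parallel to the lid.

Call:
{"name": "jog_arm", "arguments": {"rows": [[[0, 0, 0], [0, 0, 0], 20], [[0, 0, 0], [0, 0, 0], 28], [[0, 0, 0], [0, 0, 0], 38], [[0, 0, 0], [0, 0, 0], 38], [[0, 0, 0], [0, 0, 0], 38], [[1, 0, -6], [0, 0, 0], 38], [[1, 0, -8], [0, 0, 0], 38], [[1.5, 0, -10], [0, 0, 0], 38], [[1.5, 0, -10], [0, 0, 0], 38], [[2, 0, -15], [0, 0, 0], 38], [[2, 0, -15], [0, 0, 0], 38], [[3, 0, -20], [0, 0, 0], 38], [[3, 0, -20], [0, 0, 0], 38], [[3, 0, -20], [0, 0, 0], 38], [[3, 0, -20], [0, 0, 0], 38], [[3, 0, -20], [0, 0, 0], 38], [[3, 0, -20], [0, 0, 0], 38], [[2, 0, -12], [0, 0, 0], 38], [[0, 0, 0], [0, 0, 0], 38], [[0, 0, 0], [0, 0, 0], 38]]}}

```text
time: 34.42
eef_pos: [0.4153, -0.1235, 0.2831]
orientation: [[-0.766, 0.023, 0.642], [0.016, 1.0, -0.016], [-0.642, -0.002, -0.767]]
wrist_force: [-0.5, -0.5, -0.3]
opening: 0.0381
gripper_force: 0.0
```

```bash
python3 - <<'E'
from h import *
st(); im=snap("side","s15"); print(lid2(im)); a=cv2.imread("pics/s14.png")[:,:,::-1]
d=cv2.absdiff(im,a.copy()); print(d[60:190,290:380].max(), d[85:110,262:300].max())
sc=snap("scene","c15"); print(sc.mean(2)[155:175,218:240].astype(int))
E
```

```text
t 34.4167 grasp pt washer [-0.204  -0.2105  0.2977] F [-0.5369 -0.5141 -0.3123] j [-1.0024 -0.7305  2.3647  0.6221  1.1512 -2.7073] op 0.03809813679961252 0.0
(np.float64(0.6960000000000001), 7, np.float64(0.010000000000000009))
130 12
[[174 171 173 174 175 177 175 173 174 178 179 176 174 172 175 178 177 176
  176 174 145 127]
 [173 172 172 174 176 176 174 173 173 178 177 175 172 172 175 178 178 177
  176 174 144 126]
 [174 172 172 175 177 176 174 174 174 178 177 175 172 173 176 178 176 176
  175 149 129 126]
 [174 170 171 173 175 177 174 173 174 178 177 175 172 172 176 177 177 176
  176 146 126 126]
 [173 170 173 175 176 176 175 173 174 177 177 175 171 171 176 177 176 176
  176 147 126 125]
 [173 171 172 174 176 176 174 172 174 177 176 175 172 172 176 177 176 175
  150 129 126 125]
 [173 170 171 174 175 162 139 133 142 149 148 147 145 145 147 148 157 170
  147 127 125 126]
 [173 170 172 174 176 161 132 125 128 130 142 143 128 126 128 126 124 151
  141 127 126 126]
 [173 170 171 174 176 168 139 125 129 174 214 226 211 150 121 125 124 158
  172 171 143 125]
 [174 170 171 174 175 177 1
[... 296 characters left out ...]
5 123 125 156 168 169 150 163
  176 172 143 119]
 [173 170 171 173 175 183 183 151 121 120 120 165 182 184 189 190 185 179
  176 174 145 119]
 [173 170 171 174 175 175 149 126 125 128 128 161 173 174 177 178 177 176
  176 150 127 120]
 [172 170 170 172 175 175 145 124 126 129 128 159 173 174 176 176 176 175
  176 171 144 119]
 [172 169 170 172 174 174 144 125 125 129 159 174 172 172 175 176 176 176
  176 174 144 119]
 [172 170 171 173 174 149 128 124 126 128 162 175 172 171 175 176 175 176
  177 149 126 119]
 [171 169 172 172 173 146 125 124 125 159 175 175 172 173 175 176 176 175
  176 146 125 119]
 [172 168 171 172 173 170 142 125 156 175 176 174 172 172 175 177 175 176
  175 171 142 120]]
```

Call:
{"name": "jog_arm", "arguments": {"rows": [[[0, 0, 0], [0, 0, 0], 38], [[0, 0, 0], [0, 0, 0], 38], [[0, 0, 0], [0, 0, 0], 38], [[0, 0, 0], [0, 0, 0], 38], [[0, 0, 0], [0, 0, 0], 38], [[0, 0, 0], [0, 0, 0], 38], [[0, 0, 0], [0, 0, 0], 38], [[0, 0, 0], [0, 0, 0], 38], [[0, 0, 0], [0, 0, 0], 38], [[0, 0, 0], [0, 0, 0], 38], [[0, 0, 0], [0, 0, 0], 38], [[0, 0, 0], [0, 0, 0], 38]]}}

```text
time: 35.52
eef_pos: [0.4154, -0.1229, 0.2827]
orientation: [[-0.767, 0.021, 0.641], [0.016, 1.0, -0.014], [-0.641, -0.0, -0.767]]
wrist_force: [0.5, -0.6, -0.2]
opening: 0.0382
gripper_force: 0.0
```

```bash
python3 - <<'E'
from h import *
st(); im=snap("side","s16"); print(lid2(im)); a=cv2.imread("pics/s15.png")[:,:,::-1]
print(cv2.absdiff(im,a.copy()).max())
E
```

```text
t 35.5167 grasp pt washer [-0.2039 -0.2099  0.2972] F [ 0.5331 -0.555  -0.2286] j [-1.0016 -0.7284  2.3643  0.6224  1.1523 -2.7077] op 0.03823624678711972 0.0
(np.float64(0.6960000000000001), 7, np.float64(0.010000000000000009))
92
```

The lid holds with nothing touching it, and the scene pixels show the bright pin through the slot, casting its shadow across the plate. I hand in.

```bash
python3 -c "
from cell import job
print(job.job_done())"
```

```text
the job is handed in; nothing more can be done
None
```

The job is handed in: the lid is propped with the rod's pin through the catch-plate slot and the plate down on the collar. It held still for over a second after I let go. The robot is touching nothing, and it took about 36 s of the 72 s allowed.

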